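# Shut the extraction duct with its slide-gate blade

## Task

Shut the bench extraction duct with its slide-gate blade, the plain plywood plate lying flat on the dark desk riser. It lies too flat and is too wide to be picked up where it is, so slide it out over the edge of the riser that faces the white gate, pinch it where it sticks out and lift it off; then lower it upright into the gate's slot until it is fully home, without letting it drop, and let go. Do not knock the other things about.

Things in the scene. Friction and masses are not known exactly. Their poses are not given: they have to be found in the camera images.
- blade: the gate blade: a plain light plywood plate, 130 mm long (x) by 116 mm wide (y) by 9 mm thick (z), 0.08 to 0.15 kg. Origin at the centre of its underside. It starts flat on the riser, clear of the edges, its x pointing roughly back from the riser's front edge. Symmetric: either 116 mm end may go down into the slot, either face may look either way.
- blade_centre (a point): the middle of the blade, halfway through its thickness; axes as the blade's
- riser: fixed dark-brown desk shelf on steel legs, 250 mm deep (x) by 380 mm wide (y), top face 100 mm above the bench, board 18 mm thick; the legs start 35 mm behind the front edge. Its front edge faces the gate across the bench. Origin on the bench right under the middle of the front edge; x points from that edge back over the shelf, y runs along the edge.
- riser_edge (a point): the middle of the riser's front top edge, at top-face height (100 mm above the bench); axes as the riser's
- gate: fixed extraction unit: white slide gate with a round collar, black reducer, two fans on a plywood base. Origin on the bench under the slot's centre; x is the air direction, towards the fans. Gate body 150 mm long in y, 19 mm to either side of the slot in x; a collar stands out 28 mm more at -x, its top 111 mm up; reducer and fans 19 to 152 mm to +x, up to 127 mm high; base board 210 mm wide in y.
- gate_seat (a point): where the blade's middle is when it is fully home (95 mm above the bench): the blade's x vertical, its y along the gate's y, its z along the gate's x. The slot is 14 mm wide (x) by 122 mm long (y), its floor 30 mm above the bench. Axes as the gate's.
- gate_mouth (a point): centre of the slot's mouth, at the top of flared lips that widen it to about 36 by 139 mm, 125 mm above the bench; a blade fully home stands 35 mm out of it. Axes as the gate's.
- spare_fan: a loose black 80 x 80 x 25 mm fan lying on the riser beside the blade; origin at the centre of its underside
- screw_jar: a loose small jar with a yellow lid on the riser beside the blade, 44 mm across and 50 mm tall; origin at the centre of its underside
- mouse: a loose black computer mouse on the bench, 112 x 60 x 34 mm; origin at the centre of its underside
- cutters: loose side cutters with green handles lying on the bench, about 150 mm long, 18 mm high; origin at the pivot, on the bench
- screwdriver: a loose screwdriver with an orange handle lying on the bench, 170 mm long
- tape: a loose grey roll of tape on the bench, 96 mm across, 24 mm high; origin at the centre of its underside
- mug: a loose blue mug on the bench, 80 mm across, 92 mm tall; origin at the centre of its underside
Mind the look-alikes: they are no part of the job. What is meant by the blade is not purple, and is the smaller of those in its own colour.

How it is judged:
By the outcome, as a careful person would: the job done as asked, in the order asked, and still so for the second after the job is handed in, with the robot touching nothing.
It also fails if it takes over 69 s, if anything falls off the work surface, if the arm or the gripper's body presses on something with over 40 N, if the wrist force passes 120 N, or if a joint passes its speed limit or range.

## Robot

A 7-joint arm with a two-finger parallel gripper is mounted at the origin on the work surface. World frame = base frame: x ahead of the robot, y to its left, z up, the work surface at z = 0. Lengths are in m, angles in degrees, forces in N, time in s.
With the tool pointing down it reaches from about 0.425 to 0.825 m from the base axis. Payload 3.6 kg.
Tool frame: the origin (TCP) lies midway between the tips of the shut fingers; the grasp point (between the pads) lies manip.tcp_to_grasp behind it (manip.tcp_to_grasp is the distance from the TCP to the grasp point, in m); z points along the fingers, y is the direction in which the jaws open and shut (so a half turn about z gives the same grasp; the last joint's range is limited). The gripper opens to 85 mm and grips with 20 to 120 N. Pads are 22 mm wide; open, the fingers measure 114 mm over their backs; the gripper's body (76 mm by 85 mm) begins 54 mm behind the grasp point. The pads swing forward as they close: fully open they stand 13 mm farther back than shut.
Start: joints at [-1.518, 35.231, -0.722, 81.555, 0.464, 63.22, -2.315], TCP at [0.65, 0, 0.231] pointing down, gripper open.
Joint ranges: [-178.69, 178.69], [-17.37, 117.87], [-77.05, 75.6], [15.02, 138.74], [-78.02, 258.01], [0.78, 113.62], [-162.83, 162.83]. Speed limits (degrees/s): [159.86, 159.86, 180, 180, 180, 180, 180].

## Interface

Orientations are given as [roll, pitch, yaw] about the fixed x, y, z axes, in that order (R = Rz(yaw) Ry(pitch) Rx(roll)).
In Python, from workcell import observe, eyes, workorder, nets, manip gives the robot as it stands.
- The arm moves only by the tool step_arm, never from a script. Its argument "increments" is a list of rows, each an object with "delta_pos": the shift along the tool's x, y, z in m, a list of three; "delta_rot": the turn, a rotation vector about the tool's x, y, z in rad, a list of three; "hand": the opening, from 0 (shut) to 1 (fully open). A call has exactly 8 rows; each row shifts and turns the commanded pose from where the row before left it, along the tool's axes as they then stand; what a row does not reach is not made up. A row lasts 1/8 s, in which the tool goes at most 62.5 mm and 10.7 degrees, less where a joint would pass 70% of its speed; a pose out of reach is approached as far as the arm can. A call with a gripper value outside its range is refused whole. The fingers move at their own pace and stop on an object; the grip force is fixed at half the most. Time passes only in rows, so rows that do not move let the fingers close, or fill a call up. It gives the time, the measured TCP pose, the force and the opening at its end, in the units of the state.
- observe(): the state, without advancing time (a new reading comes with each control period).
- eyes.grab_frame(name): name is "scene" or "side" or "wrist"; returns the picture (384x512x3 uint8, red, green, blue); there is no depth.
- eyes.calibration(name): a dict with "fov_y" (degrees; the focal length in pixels is half the picture's height over the tangent of half this angle, whatever the lens; pixels are square), "cx", "cy" (the principal point, pixels), "R" (3x3) and "t" (3): a world point X has camera coordinates R X + t. Camera axes: x right, y down, z forward; pixel columns grow to the right and rows downward; lengths in m; the calibration is good to about 2 mm. A picture is of the moment at which its call begins: read the wrist's pose just before it. calibration takes no time and is no camera call; for the wrist camera it gives the pose at the moment of the call.
- workorder.sign_off(): hands the job in, once; it reports no verdict.
Trained networks look in the newest picture that a camera, given by its name, has taken for a name from the list of things; names that differ only in an ending like _2 or _b are one class to them, and where a whole thing is asked for, a point or a joint stands for the part that bears it (a point fixed in the world has none). Each returns a list of dicts, best first, with "score" (0 to 1); they miss things now and then, are a little off and sometimes report something else, mostly with a low value. They report only what shows in the picture. A call takes as long as a camera call. They do not tell look-alikes from the thing itself.
- nets.trace(target, camera): "pixels" (384x512 bool, what is visible of it) and "at" ([column, row] in pixels, amid what is visible of it).
The state is a dict: "clock": time; "joint_pos": joint angles; "joint_vel": joint speeds; "tau": joint torques, N m; "tool_pos": TCP position; "eef_rot": TCP orientation; "wrist_force": force on the tool from outside, world axes, zero at the start; "torque": the same for the moment, N m; "grip_width": finger opening in m.
Only numpy, scipy, OpenCV 4.12 (cv2) and the standard library are available. Lean on these libraries where they do the work, as an engineer would, in place of code of your own. Each camera call takes 0.05 s, during which the arm holds its last target.

## Working session

There is one attempt and no reset: what is moved stays moved. The work goes in short steps, Python scripts to look and compute and a tool call to move; the robot and the scene stay as the last step left them, time stands still between calls to the robot, and variables do not carry over. Pictures are saved under pics/ and viewed, and the job is handed in when it is done.

Besides the shell and the picture viewer there is one more tool, called by a JSON object that holds its "op" and its "data", one argument or row to a line. step_arm: Moves the arm, as the interface text tells. Its arguments: {"type":"object","properties":{"increments":{"type":"array"}},"required":["increments"]}

```bash
ls; mkdir -p pics; python3 - <<'E'
from workcell import observe, eyes, workorder, nets, manip
import cv2, numpy as np
print(observe()); print(manip.tcp_to_grasp)
for n in ("scene","side","wrist"):
    c=eyes.calibration(n); print(n,c)
    im=eyes.grab_frame(n); cv2.imwrite(f"pics/{n}0.png",im[:,:,::-1])
E
```

```text
pics
{'clock': 0.0, 'joint_pos': array([-1.51945523, 35.28892633, -0.72147171, 81.6436111 ,  0.46331976,
       63.21822811, -2.31435672]), 'joint_vel': array([ 0.00806266,  0.03561472, -0.10819583,  0.02839879, -0.08651372,
        0.03085682,  0.01332752]), 'tau': array([ 1.38264377e-04, -4.69217670e+01,  2.59523503e-01, -1.71036780e+01,
        1.00907375e-02,  9.80606623e-03,  4.10031795e-07]), 'tool_pos': array([6.49222175e-01, 1.19810087e-05, 2.30128633e-01]), 'eef_rot': array([-1.79852117e+02,  2.26490430e-03,  9.00038567e+01]), 'wrist_force': array([ 0.25157329, -0.46049901, -0.54092939]), 'torque': array([0.0029355 , 0.00921918, 0.00531919]), 'grip_width': 0.08534545450919004}
0.0187
scene {'fov_y': 53.158691083722516, 'cx': 256.0965167883576, 'cy': 192.00905360725457, 'R': array([[ 0.10043926,  0.99484689, -0.01384247],
       [ 0.61042127, -0.07260254, -0.78874251],
       [-0.78568304,  0.07077098, -0.61456785]]), 't': array([-0.02558655, -0.23615911,  1.73123794])}
side {'fov_y': 44.79098055104565, 'cx': 248.75517948468328, 'cy': 191.85767671467846, 'R': array([[-0.98224274, -0.18669043,  0.01859793],
       [-0.13769607,  0.65001717, -0.74734026],
       [ 0.1274323 , -0.73663041, -0.66418119]]), 't': array([0.50110796, 0.1845708 , 1.55175975])}
wrist {'fov_y': 69.93890076907732, 'cx': 255.30776810633353, 'cy': 189.07729850865388, 'R': array([[ 9.99998071e-01, -1.76561373e-04, -1.95625774e-03],
       [ 4.25586744e-04, -9.52816321e-01,  3.03547159e-01],
       [-1.91754901e-03, -3.03547406e-01, -9.52814407e-01]]), 't': array([-0.64822303, -0.03985151,  0.38071633])}
```

View pics/scene0.png

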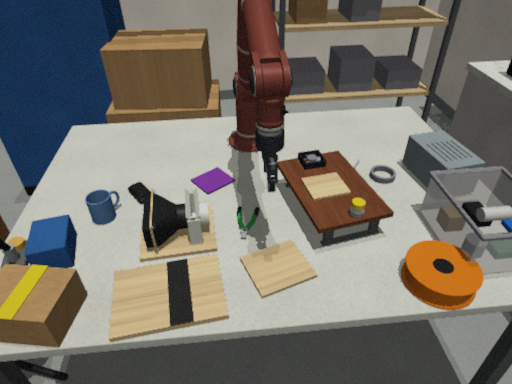

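View pics/side0.png

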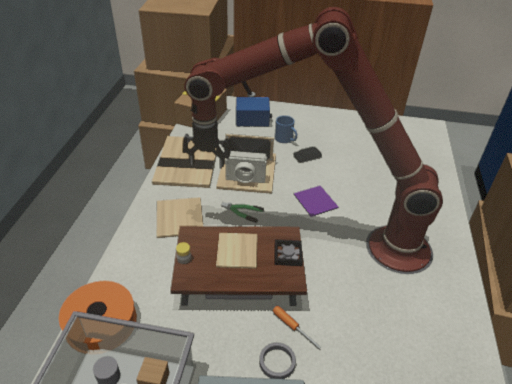

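View pics/wrist0.png

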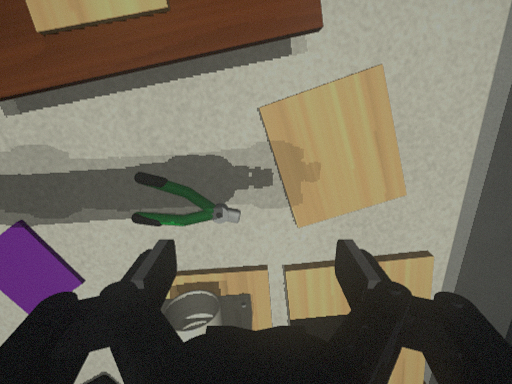

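Candidates for the blade: the plate on the riser at scene (326,186) / side (237,250); the loose plywood plate on the bench at scene (278,267), which is bigger; the plywood with a black stripe at (170,293); and the purple plate at (213,180). By the description it is the one on the riser. I'll crop it and measure.

```bash
cat > h.py <<'E'
from workcell import observe, eyes, workorder, nets, manip
import cv2, numpy as np
def K(c):
    f=192/np.tan(np.radians(c['fov_y']/2)); return f
def proj(c,X):
    X=np.atleast_2d(X)@np.array(c['R']).T+c['t']; f=K(c)
    return np.c_[f*X[:,0]/X[:,2]+c['cx'], f*X[:,1]/X[:,2]+c['cy']]
def ray(c,p):
    p=np.atleast_2d(p).astype(float); f=K(c); R=np.array(c['R'])
    d=np.c_[(p[:,0]-c['cx'])/f,(p[:,1]-c['cy'])/f,np.ones(len(p))]@R
    return -R.T@np.array(c['t']), d/np.linalg.norm(d,axis=1)[:,None]
def onz(c,p,z):
    o,d=ray(c,p); return o+d*((z-o[2])/d[:,2])[:,None]
def tri(cs,ps):
    A=np.zeros((3,3));b=np.zeros(3)
    for c,p in zip(cs,ps):
        o,d=ray(c,p);d=d[0];M=np.eye(3)-np.outer(d,d);A+=M;b+=M@o
    X=np.linalg.solve(A,b)
    return X,[np.linalg.norm(proj(c,X)[0]-p) for c,p in zip(cs,ps)]
def quad(m):
    m=m.astype(np.uint8); n,l,s,_=cv2.connectedComponentsWithStats(m)
    m=(l==1+np.argmax(s[1:,4])).astype(np.uint8)
    c=max(cv2.findContours(m,cv2.RETR_EXTERNAL,cv2.CHAIN_APPROX_NONE)[0],key=cv2.contourArea)
    for e in np.linspace(2,15,40):
        a=cv2.approxPolyDP(c,e,True)
        if len(a)<=4: break
    return a[:,0],c
E
python3 - <<'E'
from h import *
for cam in ("scene","side"):
    im=eyes.grab_frame(cam); c=eyes.calibration(cam)
    for t in ("blade","riser","gate","spare_fan","screw_jar","mouse","cutters"):
        for r in nets.trace(t,cam)[:4]:
            q,_=quad(r['pixels']); print(cam,t,round(r['score'],2),np.round(r['at'],1),r['pixels'].sum(),q.tolist())
            np.save(f"m_{cam}_{t}_{int(r['at'][0])}.npy",r['pixels'])
    s={'scene':[(270,140,130,110),(130,170,130,90)],'side':[(165,215,150,100),(205,125,90,75)]}[cam]
    for i,(x,y,w,h) in enumerate(s):
        cr=cv2.resize(im[y:y+h,x:x+w,::-1],None,fx=5,fy=5,interpolation=cv2.INTER_CUBIC)
        cv2.imwrite(f"pics/{cam}_c{i}.png",cr)
E
```

```text
scene blade 0.95 [279.1 266.9] 2624 [[291, 240], [240, 258], [262, 297], [316, 277]]
scene blade 0.65 [325.9 186.6] 852 [[349, 190], [335, 173], [303, 179], [314, 199]]
scene blade 0.65 [215.1 180.6] 675 [[235, 180], [216, 168], [191, 181], [209, 194]]
scene riser 0.68 [337.6 203.7] 4608 [[338, 151], [278, 166], [323, 245], [393, 215]]
scene riser 0.52 [324.4 184.5] 920 [[350, 192], [336, 173], [302, 179], [314, 200]]
scene gate 0.7 [175.2 225.7] 4294 [[197, 189], [145, 197], [140, 261], [216, 250]]
scene screw_jar 0.7 [358.4 210. ] 221 [[356, 199], [350, 212], [360, 217], [364, 201]]
scene mouse 0.69 [138.9 189.7] 264 [[135, 183], [128, 189], [141, 203], [150, 193]]
scene mouse 0.59 [103.7 204.8] 830 [[114, 191], [86, 198], [96, 224], [114, 219]]
scene cutters 0.67 [244.9 220.6] 347 [[257, 208], [245, 225], [238, 207], [242, 239]]
side blade 0.84 [239.1 249.4] 1294 [[220, 233], [217, 265], [255, 266], [255, 235]]
side blade 0.71 [316.2 201.8] 840 [[321, 185], [294, 193], [309, 215], [336, 207]]
side blade 0.68 [176.  216.1] 1505 [[199, 197], [158, 200], [156, 236], [202, 225]]
side 
[... 278 characters left out ...]
e_fan 0.7 [289.2 253.5] 682 [[276, 239], [274, 262], [300, 265], [301, 242]]
side screw_jar 0.54 [181.4 253.3] 248 [[183, 242], [177, 259], [185, 263], [190, 253]]
side screw_jar 0.36 [249.9 167.1] 2722 [[228, 135], [217, 187], [269, 192], [273, 139]]
side screw_jar 0.29 [272.3 369.5] 672 [[265, 345], [261, 371], [288, 376], [292, 350]]
side mouse 0.86 [304.5 153. ] 269 [[320, 153], [310, 147], [294, 155], [302, 161]]
side mouse 0.32 [237.4 247.6] 1412 [[219, 233], [217, 266], [255, 267], [255, 234]]
side cutters 0.87 [240.7 210.2] 367 [[221, 204], [252, 221], [239, 209], [263, 210]]
side cutters 0.44 [238.1 270.5] 6810 [[180, 227], [183, 304], [306, 292], [302, 266], [273, 263], [298, 226]]
```

```bash
cd pics; python3 -c "
import cv2,numpy as np
def pad(a,h): return cv2.copyMakeBorder(a,0,h-a.shape[0],0,0,cv2.BORDER_CONSTANT)
"; ls
```

```text
scene0.png
scene_c0.png
scene_c1.png
side0.png
side_c0.png
side_c1.png
wrist0.png
```

View pics/scene_c0.png

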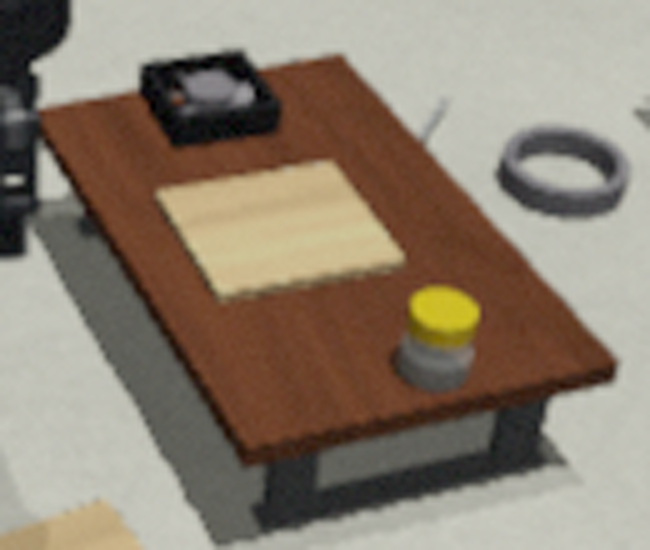

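View pics/side_c0.png

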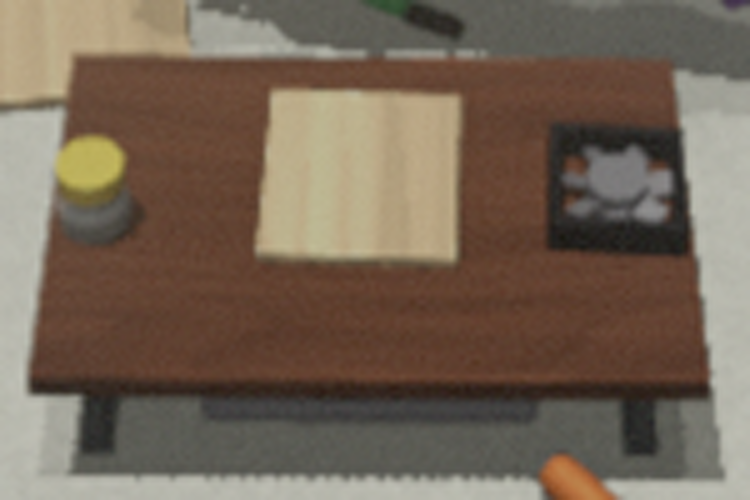

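View pics/scene_c1.png

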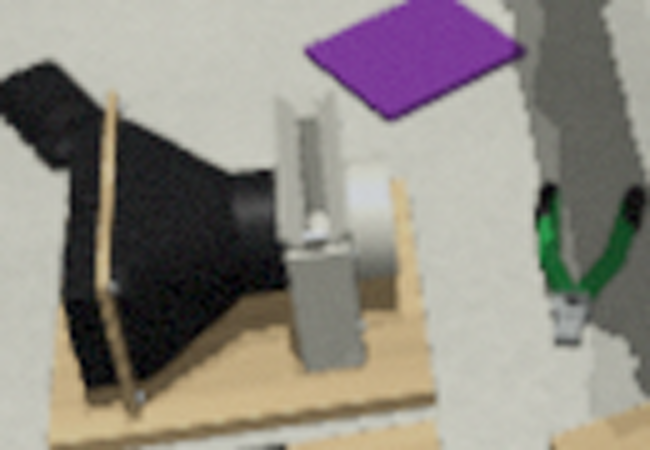

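View pics/side_c1.png

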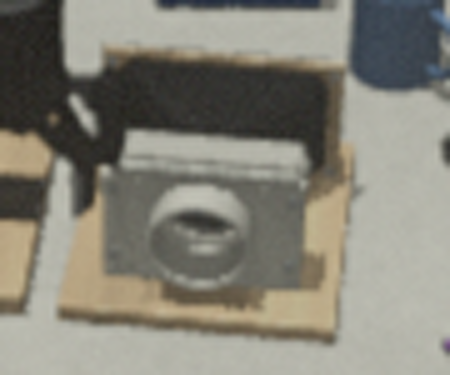

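The crops show the plate on the riser: plain light plywood, near-square, with no mark. That is the blade. Next I triangulate it, the riser and the gate.

```bash
cat > t1.py <<'E'
from h import *
S=eyes.calibration('scene');D=eyes.calibration('side');W=eyes.calibration('wrist')
def go(n,ps,pd):
    X=[]
    for a,b in zip(ps,pd):
        x,e=tri([S,D],[a,b]);X.append(x);print(n,np.round(x,4),np.round(e,1))
    X=np.array(X)
    print(' sides',np.round(np.linalg.norm(np.roll(X,-1,0)-X,axis=1),4),'centre',X.mean(0).round(4)); return X
r=go('riser',[(277.6,162.6),(338.6,151.4),(393,213),(319.4,231)],[(299.4,227.4),(306.6,292),(171.4,291.4),(180,226.4)])
b=go('blade',[(301,178),(336.4,172.2),(351,192),(314.4,198.5)],[(257.4,234),(256.4,267.4),(216,266.4),(219,232.6)])
for X in (r,b):
    e=X[1]+X[2]-X[0]-X[3]; print('x-axis yaw',np.degrees(np.arctan2(e[1],e[0])))
    e=X[3]+X[2]-X[0]-X[1]; print('-y-axis yaw',np.degrees(np.arctan2(e[1],e[0])))
E
python3 t1.py
python3 - <<'E'
import cv2
a=cv2.imread('pics/wrist0.png'); cv2.imwrite('pics/w_big.png',cv2.resize(a[230:384,100:470],None,fx=2.1,fy=2.1,interpolation=cv2.INTER_CUBIC))
E
```

```text
riser [0.336  0.0713 0.0936] [0.6 0.7]
riser [0.2893 0.3144 0.0936] [0.3 0.4]
riser [0.6572 0.3854 0.0918] [0.2 0.2]
riser [0.7081 0.1414 0.0916] [0.5 0.5]
 sides [0.2476 0.3747 0.2493 0.3787] centre [0.4977 0.2281 0.0926]
blade [0.4595 0.1352 0.105 ] [0.1 0.1]
blade [0.4396 0.2646 0.1044] [0.1 0.1]
blade [0.5543 0.2828 0.1032] [0.1 0.2]
blade [0.5767 0.1554 0.1069] [0.2 0.2]
 sides [0.1309 0.1162 0.1295 0.1189] centre [0.5075 0.2095 0.1049]
x-axis yaw 101.3427189019969
-y-axis yaw 10.804433955934455
x-axis yaw 99.35549708292989
-y-axis yaw 9.42931330553982
```

View pics/w_big.png

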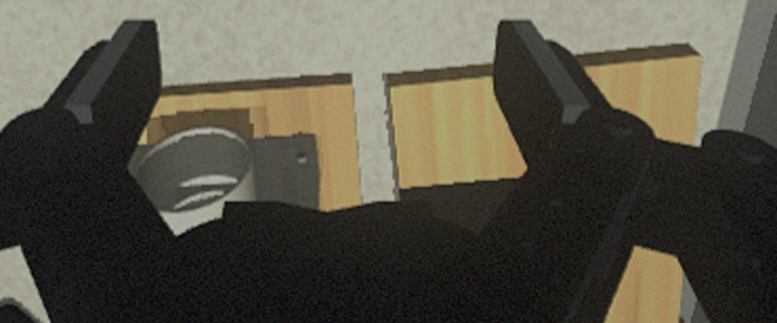

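Blade centre is about (0.507, 0.209), yaw about 99.5°. The riser edge middle is about (0.522, 0.106). I go over the front of the riser, shut the fingers and look from the wrist.

{"op": "step_arm", "data": {
  "increments": [
    {"delta_pos": [0.02,-0.025,-0.005],"delta_rot": [0,0,0],"hand": 0},
    {"delta_pos": [0.02,-0.025,-0.005],"delta_rot": [0,0,0],"hand": 0},
    {"delta_pos": [0.02,-0.025,-0.005],"delta_rot": [0,0,0],"hand": 0},
    {"delta_pos": [0.02,-0.025,-0.005],"delta_rot": [0,0,0],"hand": 0},
    {"delta_pos": [0.02,-0.025,-0.005],"delta_rot": [0,0,0],"hand": 0},
    {"delta_pos": [0.02,-0.025,-0.005],"delta_rot": [0,0,0],"hand": 0},
    {"delta_pos": [0,0,0],"delta_rot": [0,0,-0.09],"hand": 0},
    {"delta_pos": [0,0,0],"delta_rot": [0,0,-0.09],"hand": 0}
  ]
}}

```text
clock: 1.95
tool_pos: [0.4997, 0.1205, 0.2618]
eef_rot: [180.0, 0.0, 100.6]
wrist_force: [1.4, 0.5, 0.6]
grip_width: -0.0002
```

```bash
python3 - <<'E'
from h import *
o=observe(); print(o['joint_pos'].round(2),o['tool_pos'].round(4),o['eef_rot'].round(2))
c=eyes.calibration('wrist'); im=eyes.grab_frame('wrist'); cv2.imwrite('pics/wrist1.png',im[:,:,::-1])
import pickle; pickle.dump(c,open('cw1.pkl','wb'))
for r in nets.trace('blade','wrist')[:2]:
    q,_=quad(r['pixels']); print(r['score'],r['at'],q.tolist(),onz(c,q,.109).round(4).tolist())
    # compare wrist single-view at .109 
E
```

```text
[-12.79  21.37  -4.51 101.22   1.95  57.45  -7.49] [0.4997 0.1205 0.2618] [179.95   0.   100.55]
0.77 [101.7, 286.6] [[116, 257], [59, 282], [88, 321], [141, 293]] [[0.3501, -0.0134, 0.109], [0.2802, -0.0631, 0.109], [0.3164, -0.1187, 0.109], [0.3834, -0.0609, 0.109]]
0.67 [399.5, 243.7] [[450, 194], [349, 206], [350, 282], [442, 291]] [[0.7215, 0.1386, 0.109], [0.6125, 0.1035, 0.109], [0.6432, 0.0042, 0.109], [0.7634, 0.0126, 0.109]]
```

View pics/wrist1.png

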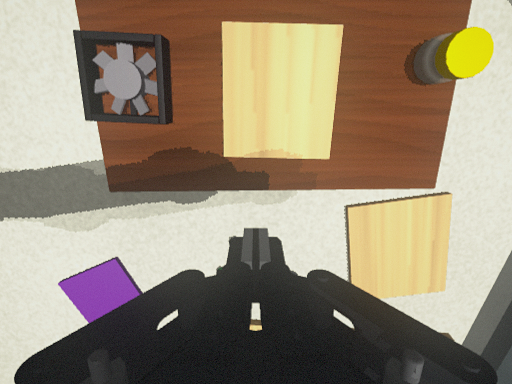

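The wrist view shows the blade with corners at (222,22), (343,25), (331,158) and (222,157). The riser's front edge runs (108,190)–(435,188), the fan is at (125,78) and the jar at (455,55).

```bash
python3 - <<'E'
from h import *; import pickle
c=pickle.load(open('cw1.pkl','rb')); S=eyes.calibration('scene');D=eyes.calibration('side')
w=[(222,157),(222,22),(343,25),(331,158)]
s=[(301,178),(336.4,172.2),(351,192),(314.4,198.5)];d=[(257.4,234),(256.4,267.4),(216,266.4),(219,232.6)]
for i in range(4): print(tri([c,S,D],[w[i],s[i],d[i]])[0].round(4), onz(c,w[i],.109).round(4))
B=onz(c,w,.109); print(np.linalg.norm(np.roll(B,-1,0)-B,axis=1).round(4),B.mean(0).round(4))
e=B[1]+B[2]-B[0]-B[3]; print(np.degrees(np.arctan2(e[1],e[0])))
e=B[3]+B[2]-B[0]-B[1]; print(np.degrees(np.arctan2(e[1],e[0])))
R=onz(c,[(108,190),(435,188)],.1); print(R.round(4),R.mean(0),np.linalg.norm(R[1]-R[0]),np.degrees(np.arctan2(*(R[1]-R[0])[1::-1])))
E
```

```text
[0.4596 0.1341 0.105 ] [[0.4599 0.1334 0.109 ]]
[0.4398 0.2638 0.104 ] [[0.4409 0.2616 0.109 ]]
[0.555  0.2824 0.1033] [[0.5544 0.2802 0.109 ]]
[0.5772 0.1547 0.1071] [[0.5771 0.1541 0.109 ]]
[0.1296 0.115  0.1282 0.1191] [0.5081 0.2073 0.109 ]
99.32458337185761
9.654443281934256
[[0.334  0.0686 0.1   ]
 [0.7086 0.1407 0.1   ]] [0.52131937 0.10463681 0.1       ] 0.3814251401827218 10.885489209903241
```

{"op": "step_arm", "data": {
  "increments": [
    {"delta_pos": [0.0354,0.0052,0.01],"delta_rot": [0,0,0],"hand": 0},
    {"delta_pos": [0.0354,0.0052,0.01],"delta_rot": [0,0,0],"hand": 0},
    {"delta_pos": [0.0354,0.0052,0.01],"delta_rot": [0,0,0],"hand": 0},
    {"delta_pos": [0.0354,0.0052,0.01],"delta_rot": [0,0,0],"hand": 0},
    {"delta_pos": [0.0354,0.0052,0.01],"delta_rot": [0,0,0],"hand": 0},
    {"delta_pos": [0,0,0.035],"delta_rot": [0,0,0],"hand": 0},
    {"delta_pos": [0,0,0.035],"delta_rot": [0,0,0],"hand": 0},
    {"delta_pos": [0,0,0.03],"delta_rot": [0,0,0],"hand": 0}
  ]
}}

```text
clock: 3.05
tool_pos: [0.4938, 0.2987, 0.11]
eef_rot: [-180.0, 0.0, 100.2]
wrist_force: [0.9, -0.3, 0.4]
grip_width: 0.0001
```

```bash
python3 - <<'E'
from h import *
o=observe(); print({k:np.round(v,3) for k,v in o.items() if k!='tau'})
im=eyes.grab_frame('side'); cv2.imwrite('pics/side2.png',cv2.resize(im[200:310,160:320,::-1],None,fx=4,fy=4,interpolation=cv2.INTER_CUBIC))
E
```

```text
{'clock': np.float64(3.05), 'joint_pos': array([-30.165,  37.042,  -5.036, 101.553,   4.576,  41.632, -27.401]), 'joint_vel': array([ -1.127,  18.324,   1.837,  11.561,   2.942, -30.504,  -2.495]), 'tool_pos': array([0.494, 0.299, 0.11 ]), 'eef_rot': array([-1.79975e+02,  1.90000e-02,  1.00213e+02]), 'wrist_force': array([ 0.923, -0.339,  0.355]), 'torque': array([-0.032,  0.017, -0.004]), 'grip_width': np.float64(0.0)}
```

View pics/side2.png

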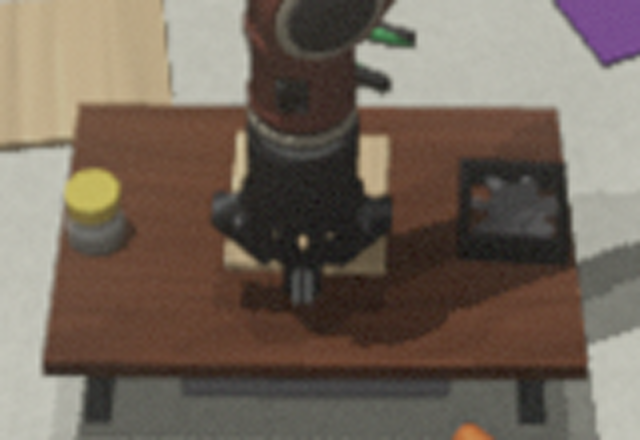

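{"op": "step_arm", "data": {
  "increments": [
    {"delta_pos": [0,0,0.004],"delta_rot": [0,0,0],"hand": 0},
    {"delta_pos": [0,0,0.003],"delta_rot": [0,0,0],"hand": 0},
    {"delta_pos": [-0.01,0,0],"delta_rot": [0,0,0],"hand": 0},
    {"delta_pos": [-0.008,0,0],"delta_rot": [0,0,0],"hand": 0},
    {"delta_pos": [-0.01,0,0],"delta_rot": [0,0,0],"hand": 0},
    {"delta_pos": [-0.012,0,0],"delta_rot": [0,0,0],"hand": 0},
    {"delta_pos": [-0.012,0,0],"delta_rot": [0,0,0],"hand": 0},
    {"delta_pos": [-0.012,0,0],"delta_rot": [0,0,0],"hand": 0}
  ]
}}

```text
clock: 4.1
tool_pos: [0.5055, 0.2349, 0.1044]
eef_rot: [180.0, -0.0, 100.3]
wrist_force: [-0.4, 1.4, 0.6]
grip_width: -0.0001
```

```bash
python3 - <<'E'
from h import *
o=observe(); print({k:np.round(v,3) for k,v in o.items() if k!='tau'})
im=eyes.grab_frame('side'); cv2.imwrite('pics/side3.png',cv2.resize(im[190:310,160:320,::-1],None,fx=4,fy=4,interpolation=cv2.INTER_CUBIC))
E
```

```text
{'clock': np.float64(4.1), 'joint_pos': array([-23.618,  36.147,  -5.506, 105.044,   5.153,  39.048, -21.777]), 'joint_vel': array([ 9.961, -1.52 , -0.753,  4.11 ,  0.769, -2.347,  8.521]), 'tool_pos': array([0.505, 0.235, 0.104]), 'eef_rot': array([ 1.80000e+02, -1.00000e-03,  1.00298e+02]), 'wrist_force': array([-0.351,  1.36 ,  0.634]), 'torque': array([ 0.209,  0.056, -0.004]), 'grip_width': np.float64(-0.0)}
```

View pics/side3.png

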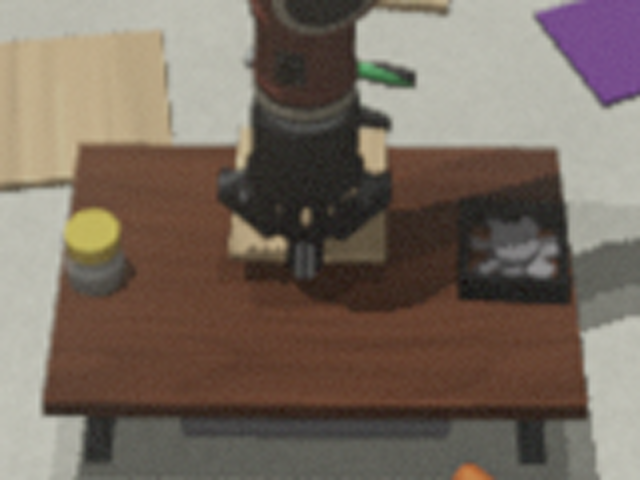

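{"op": "step_arm", "data": {
  "increments": [
    {"delta_pos": [-0.01,0,0],"delta_rot": [0,0,0],"hand": 0},
    {"delta_pos": [-0.01,0,0],"delta_rot": [0,0,0],"hand": 0},
    {"delta_pos": [-0.01,0,0],"delta_rot": [0,0,0],"hand": 0},
    {"delta_pos": [-0.006,0,0],"delta_rot": [0,0,0],"hand": 0},
    {"delta_pos": [-0.002,0,0],"delta_rot": [0,0,0],"hand": 0},
    {"delta_pos": [0,0,0],"delta_rot": [0,0,0],"hand": 0},
    {"delta_pos": [0.01,0,0],"delta_rot": [0,0,0],"hand": 0},
    {"delta_pos": [0.01,0,-0.02],"delta_rot": [0,0,0],"hand": 0}
  ]
}}

```text
clock: 5.15
tool_pos: [0.5071, 0.2189, 0.1233]
eef_rot: [-179.8, 0.0, 100.4]
wrist_force: [0.7, -0.4, -0.2]
grip_width: 0.0002
```

```bash
python3 - <<'E'
from h import *
o=observe(); print(o['tool_pos'].round(4))
im=eyes.grab_frame('side'); cv2.imwrite('pics/side4.png',cv2.resize(im[180:310,160:320,::-1],None,fx=4,fy=4,interpolation=cv2.INTER_CUBIC))
E
```

```text
[0.5071 0.2189 0.1233]
```

View pics/side4.png

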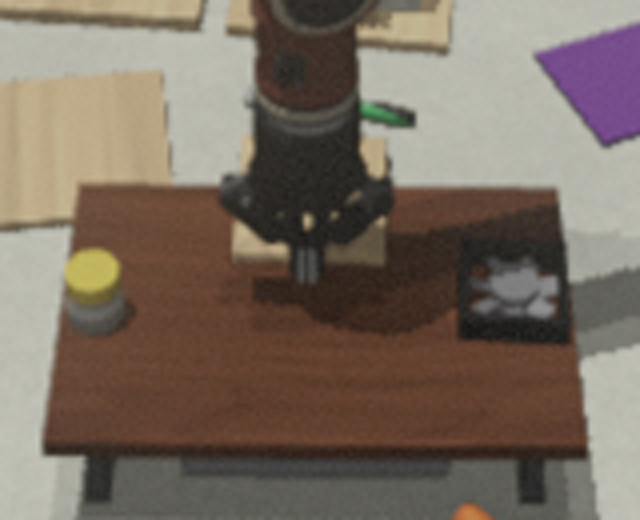

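```bash
python3 - <<'E'
from h import *
S=eyes.calibration('scene');D=eyes.calibration('side')
print(onz(S,[(186,189.6),(196,188.4),(200.4,218),(187,220)],.125).round(3))
print(onz(D,np.array([(122,130),(305,140),(305,170),(115,165)])/5+[205,125],.125).round(3))
E
```

```text
[[ 0.506 -0.251  0.125]
 [ 0.503 -0.219  0.125]
 [ 0.65  -0.203  0.125]
 [ 0.654 -0.242  0.125]]
[[ 0.631 -0.239  0.125]
 [ 0.496 -0.256  0.125]
 [ 0.491 -0.22   0.125]
 [ 0.627 -0.197  0.125]]
```

```bash
python3 - <<'E'
from h import *
D=eyes.calibration('side')
for p in [(200,88),(332,38),(420,203),(205,163)]:
    o,d=ray(D,p); t=(0-o[1])/d[0][1]; print(p,(o+t*d[0]).round(3), 'z at x=.65', (o+d[0]*((.65-o[0])/d[0][0])).round(3))
q=np.radians([[35.289,81.644,63.2],[21.37,101.22,57.45],[37.042,101.553,41.632],[36.147,105.044,39.048]])
r=np.array([.6492,np.hypot(.4997,.1205),np.hypot(.494,.299),np.hypot(.505,.235)]);z=np.array([.2301,.2618,.11,.1044])
A=[];b=[]
for (a,e,w),rr,zz in zip(q,r,z):
    A.append([np.sin(a),np.sin(a+e),1,0]);b.append(rr)
    A.append([np.cos(a),np.cos(a+e),0,1]);b.append(zz)
x,res,_,_=np.linalg.lstsq(np.array(A),np.array(b),rcond=None);print(x,np.array(A)@x-b)
E
```

```text
(200, 88) [0.658 0.    0.512] z at x=.65 [0.65  0.026 0.527]
(332, 38) [0.317 0.    0.69 ] z at x=.65 [  0.65  126.659  53.954]
(420, 203) [-0.015  0.     0.204] z at x=.65 [0.65  2.217 2.1  ]
(205, 163) [0.655 0.    0.248] z at x=.65 [0.65  0.018 0.263]
[ 0.54866753  0.37167103  0.00083928 -0.04913928] [-3.65763583e-05  2.62021341e-04 -1.05758032e-04 -1.85278162e-04
 -2.68487234e-04  3.08187831e-05  4.10821624e-04 -1.07561962e-04]
```

```bash
cat > kin.py <<'E'
import numpy as np
from scipy.spatial.transform import Rotation as Ro
from scipy.optimize import least_squares
L1,L2,H,L3=.5487,.3717,.232,.281
lo=np.array([-178.69,-17.37,-77.05,15.02,-78.02,.78,-162.83]);hi=np.array([178.69,117.87,75.6,138.74,258.01,113.62,162.83])
SG=np.array([-1,1,-1,1,-1,1,-1.])
def fk(q,all=False,y0=90,h=None,l3=None):
    h=H if h is None else h; l3=L3 if l3 is None else l3
    R=Ro.identity();p=np.array([0,0,h]);pts=[p]
    ax='zyzyzyz'
    for i in range(7):
        R=R*Ro.from_euler(ax[i],SG[i]*q[i],degrees=True)
        if i==2: p=p+R.apply([0,0,L1]);pts.append(p)
        if i==4: p=p+R.apply([0,0,L2]);pts.append(p)
        if i==6:
            p=p+R.apply([0,0,l3]); pts.append(p)
    R=R*Ro.from_euler('z',y0,degrees=True)
    return (p,R,pts) if all else (p,R)
def track(q0,p,R):
    """small-step IK from q0: minimum-change"""
    q0=np.array(q0,float)
    def f(q):
        a,B=fk(q); return np.r_[(a-p)*1000,(R.inv()*B).as_rotvec()*300,(q-q0)*.02]
    s=least_squares(f,np.clip(q0,lo+.01,hi-.01),bounds=(lo,hi))
    a,B=fk(s.x); return s.x,np.linalg.norm(a-p)*1000,np.degrees((R.inv()*B).magnitude())
def rpy(r,p,y): return Ro.from_euler('xyz',[r,p,y],degrees=True)
E
python3 - <<'E'
from kin import *
from workcell import observe
o=observe()
data=[([-1.51945523, 35.28892633, -0.72147171, 81.6436111 ,  0.46331976,63.21822811, -2.31435672],[.64922,0,.2301],[-179.85,0,90]),
([-12.79,21.37,-4.51,101.22,1.95,57.45,-7.49],[.4997,.1205,.2618],[179.95,0,100.55]),
([-30.165,37.042,-5.036,101.553,4.576,41.632,-27.401],[.494,.299,.11],[-180,0,100.213]),
(o['joint_pos'],o['tool_pos'],o['eef_rot'])]
import itertools,kin
best=[]
for s in itertools.product([1,-1],repeat=3):
  for y0 in (0,90,180,270):
    kin.SG=np.array([-1,1,s[0],1,s[1],1,s[2]]); e=0
    for q,p,r in data:
        a,B=fk(q,y0=y0); e+=np.linalg.norm(a-p)*1000+np.degrees((rpy(*r).inv()*B).magnitude())
    best.append((e,s,y0))
best.sort(); print(best[:4])
E
```

```text
[(np.float64(87.39897028043178), (-1, -1, -1), 90), (np.float64(190.71591911262564), (1, 1, -1), 90), (np.float64(193.14759149107357), (-1, 1, -1), 90), (np.float64(201.83085704727966), (-1, -1, 1), 90)]
```

```bash
cat > dat.py <<'E'
data=[([-1.51945523, 35.28892633, -0.72147171, 81.6436111 ,  0.46331976,63.21822811, -2.31435672],[.64922,0,.2301],[-179.85,0,90]),
([-12.79,21.37,-4.51,101.22,1.95,57.45,-7.49],[.4997,.1205,.2618],[179.95,0,100.55]),
([-30.165,37.042,-5.036,101.553,4.576,41.632,-27.401],[.494,.299,.11],[-180,0,100.213]),
([-23.618,36.147,-5.506,105.044,5.153,39.048,-21.777],[.5055,.2349,.1044],[180,0,100.298])]
E
python3 - <<'E'
from kin import *; from dat import data
for q,p,r in data:
    a,B=fk(q); print((a-p).round(4),(rpy(*r).inv()*B).as_rotvec(degrees=True).round(2))
E
```

```text
[-0.002   0.0218  0.0004] [-0. -0. -0.]
[-0.0065  0.0209  0.0004] [0.01 0.   0.  ]
[-0.0128  0.0176  0.001 ] [ 0.02 -0.02  0.  ]
[-0.0105  0.0191  0.001 ] [-0.  0. -0.]
```

```bash
sed -i 's/if i==2: p/if i==0: p=p+R.apply([0,-.0215,0]);pts.append(p)\n        if i==2: p/' kin.py; cat > feas.py <<'E'
from kin import *; from dat import data
def pinch(psi,sg):
    z=np.array([np.cos(psi),np.sin(psi),0]); y=np.array([0,0,sg]); x=np.cross(y,z); return Ro.from_matrix(np.c_[x,y,z])
def multi(p,R,n=25):
    rng=np.random.default_rng(0);out=[]
    for k in range(n):
        q0=lo+(hi-lo)*rng.random(7)
        if k<4: q0=np.array(data[k][0])
        q,e,a=track(q0,p,R)
        q,e,a=track(q,p,R)
        if e<1 and a<.5: out.append(q)
    return out
if __name__=='__main__':
  for q,p,r in data: print((fk(q)[0]-p).round(4))
  for psi in (45,55,65,75):
    for sg in (1,-1):
      o=multi(np.array([.522,.08,.1045]),pinch(np.radians(psi),sg))
      print(psi,sg,len(o))
      o=np.array(o)
      if len(o):
        m=np.minimum(o-lo,hi-o).min(1); i=np.argsort(-m)[:3]
        for k in i: print('  ',o[k].round(0),'margin',m[k].round(1),'elbow',fk(o[k],1)[2][-3].round(2),'wrist',fk(o[k],1)[2][-2].round(2))
E
python3 feas.py
```

```text
[-0.0014  0.0003  0.0004]
[-0.0018 -0.0001  0.0004]
[-0.002 -0.001  0.001]
[-0.0019 -0.0006  0.001 ]
45 1 7
   [  36.   72.  -28.  137.  241.   77. -145.] margin 1.4 elbow [ 0.41 -0.33  0.4 ] wrist [ 0.32 -0.12  0.1 ]
   [  30.   70.  -18.  138.  243.   86. -149.] margin 1.1 elbow [ 0.44 -0.27  0.42] wrist [ 0.32 -0.12  0.1 ]
   [  13.   68.    6.  139.  244.  107. -159.] margin 0.2 elbow [ 0.49 -0.13  0.44] wrist [ 0.32 -0.12  0.1 ]
45 -1 8
   [ 33.  71. -24. 137. 242.  80.  33.] margin 1.3 elbow [ 0.42 -0.3   0.41] wrist [ 0.32 -0.12  0.1 ]
   [ 14.  68.   4. 139. 244. 106.  22.] margin 0.2 elbow [ 0.49 -0.14  0.44] wrist [ 0.32 -0.12  0.1 ]
   [ 12.  68.   6. 139. 244. 107.  21.] margin 0.2 elbow [ 0.49 -0.13  0.43] wrist [ 0.32 -0.12  0.1 ]
55 1 6
   [  30.   66.  -14.  131.  255.   81. -161.] margin 2.1 elbow [ 0.43 -0.27  0.45] wrist [ 0.36 -0.15  0.1 ]
   [  26.   66.   -9.  131.  255.   86. -162.] margin 1.0 elbow [ 0.44 -0.24  0.46] wrist [ 0.36 -0.15  0.1 ]
   [  22.   65.   -4.  131.  255.   91. -163.] margin 0.0 elbow [ 0.45 -0.21  0.46] wrist [ 0.36 -0.15  0.1 ]
55 -1 8

[... 881 characters left out ...]
margin 0.0 elbow [ 0.26 -0.48  0.26] wrist [ 0.4  -0.17  0.1 ]
75 1 10
   [ 62.  98. -77. 115.  -9.  22. 113.] margin 0.0 elbow [ 0.24 -0.49  0.16] wrist [ 0.45 -0.19  0.1 ]
   [ 53.  79. -52. 115. -62.  41. 163.] margin 0.0 elbow [ 0.31 -0.44  0.34] wrist [ 0.45 -0.19  0.1 ]
   [ 53.  79. -52. 115. -62.  41. 163.] margin 0.0 elbow [ 0.31 -0.44  0.34] wrist [ 0.45 -0.19  0.1 ]
75 -1 14
   [ 52.  77. -49. 115. -64.  44. -15.] margin 14.1 elbow [ 0.31 -0.43  0.35] wrist [ 0.45 -0.19  0.1 ]
   [ 50.  76. -47. 115. -66.  46. -13.] margin 12.2 elbow [ 0.32 -0.42  0.36] wrist [ 0.45 -0.19  0.1 ]
   [ 59.  88. -65. 115. -43.  29. -34.] margin 12.0 elbow [ 0.27 -0.48  0.25] wrist [ 0.45 -0.19  0.1 ]
```

```bash
cat > f2.py <<'E'
from feas import *
for psi in (70,110,120,130,140,150,160,170):
    for sg in (1,-1):
      o=np.array(multi(np.array([.527+(.02 if psi>101 else -.02),.082,.1045]),pinch(np.radians(psi),sg)))
      print(psi,sg,len(o))
      if len(o):
        m=np.minimum(o-lo,hi-o).min(1); i=np.argsort(-m)[:2]
        for k in i: print('  ',o[k].round(0),'margin',m[k].round(1),'elbow',fk(o[k],1)[2][-3].round(2),'wrist',fk(o[k],1)[2][-2].round(2))
E
python3 f2.py
```

```text
70 1 10
   [ 60.  88. -65. 121. -59.  24. 163.] margin 0.0 elbow [ 0.25 -0.49  0.25] wrist [ 0.41 -0.18  0.1 ]
   [ 64.  99. -77. 121. -14.  13. 119.] margin 0.0 elbow [ 0.22 -0.5   0.15] wrist [ 0.41 -0.18  0.1 ]
70 -1 13
   [ 62.  93. -70. 121. -46.  18. -30.] margin 7.1 elbow [ 0.24 -0.49  0.2 ] wrist [ 0.41 -0.18  0.1 ]
   [ 55.  80. -54. 121. -72.  36.  -5.] margin 5.8 elbow [ 0.29 -0.46  0.32] wrist [ 0.41 -0.18  0.1 ]
110 1 12
   [ 44.  88. -67.  85. -12.  72. 114.] margin 10.5 elbow [ 0.38 -0.4   0.25] wrist [ 0.64 -0.18  0.1 ]
   [ 16.  68.  -3.  87. -57. 102. 157.] margin 6.0 elbow [ 0.48 -0.16  0.44] wrist [ 0.64 -0.18  0.1 ]
110 -1 16
   [ 32.  74. -35.  85. -39.  84. -40.] margin 29.7 elbow [ 0.43 -0.3   0.39] wrist [ 0.64 -0.18  0.1 ]
   [ 30.  72. -30.  86. -43.  87. -37.] margin 27.0 elbow [ 0.44 -0.28  0.4 ] wrist [ 0.64 -0.18  0.1 ]
120 1 12
   [ 39.  87. -64.  77. -11.  85. 114.] margin 12.7 elbow [ 0.41 -0.36  0.26] wrist [ 0.69 -0.16  0.1 ]
   [ 40.  89. -68.  77.  -8.  84. 111.] margin 8.7 elbow [ 0.41 -0.37  0.24] wrist [ 0.69 -0.16  0.1 ]
120 -1 17
   [ 35.  8
[... 413 characters left out ...]

130 -1 17
   [ 32.  85. -58.  70. -13.  97. -62.] margin 17.1 elbow [ 0.45 -0.31  0.28] wrist [ 0.73 -0.13  0.1 ]
   [ 31.  83. -52.  71. -17.  98. -58.] margin 16.0 elbow [ 0.46 -0.3   0.3 ] wrist [ 0.73 -0.13  0.1 ]
140 1 12
   [ 28.  88. -63.  64.  -7. 107. 114.] margin 7.1 elbow [ 0.47 -0.28  0.25] wrist [ 0.76 -0.1   0.1 ]
   [ 28.  88. -63.  64.  -7. 107. 114.] margin 7.1 elbow [ 0.47 -0.28  0.25] wrist [ 0.76 -0.1   0.1 ]
140 -1 17
   [ 28.  88. -63.  64.  -7. 107. -66.] margin 7.1 elbow [ 0.47 -0.28  0.25] wrist [ 0.76 -0.1   0.1 ]
   [ 28.  87. -61.  64.  -9. 107. -64.] margin 6.9 elbow [ 0.47 -0.28  0.26] wrist [ 0.76 -0.1   0.1 ]
150 1 0
150 -1 0
160 1 0
160 -1 0
170 1 0
170 -1 0
```

```bash
cat > sim.py <<'E'
from feas import *
from scipy.spatial.transform import Slerp
def run(q,wps,n=16,verbose=1):
    for (p,R,n) in wps:
        p0,R0=fk(q); sl=Slerp([0,1],Ro.concatenate([R0,R])); mx=0
        for t in np.linspace(0,1,n+1)[1:]:
            qn,e,a=track(q,p0+(p-p0)*t,sl(t)); mx=max(mx,np.abs(qn-q).max()); q=qn
            if e>1 or a>.5: print('   fail',t.round(2),e.round(1),a.round(1),q.round(0))
        P=fk(q,1)[2]; print(np.round(p,3),q.round(0),'mxstep',mx.round(1),'elb',P[-3].round(2),'wr',P[-2].round(2))
    return q
def tool(z,x):
    z=np.array(z,float);z/=np.linalg.norm(z);x=np.array(x,float);x-=z*(x@z);x/=np.linalg.norm(x)
    return Ro.from_matrix(np.c_[x,np.cross(z,x),z])
E
cat > s1.py <<'E'
from sim import *
q=np.array(data[3][0])
c,s=np.cos(np.radians(70)),np.sin(np.radians(70))
T=np.array([.507,.08,.1045]); d=np.array([c,s,0]); RP=pinch(np.radians(70),-1)
print('slerp direct'); pre=T-.07*d
run(q,[(np.array([.5,.1,.33]),fk(q)[1],6),(pre+[0,0,.2],RP,16),(pre,RP,8),(T,RP,6)])
print('via down yaw -20')
run(q,[(np.array([.5,.05,.33]),fk(q)[1],6),(np.array([.5,0,.33]),tool([0,0,-1],[s,-c,0]),16),(pre+[0,0,.2],RP,12),(pre,RP,8),(T,RP,6)])
E
python3 s1.py
```

```text
slerp direct
[0.5  0.1  0.33] [-10.  18.  -6.  95.   2.  67.  -5.] mxstep 5.2 elb [0.17 0.01 0.75] wr [0.5  0.1  0.61]
[0.483 0.014 0.304] [ 43.  41. -19. 122. -78.  81. -21.] mxstep 17.5 elb [ 0.25 -0.26  0.65] wr [ 0.39 -0.25  0.3 ]
[0.483 0.014 0.104] [ 41.  65. -16. 121. -76.  75.   1.] mxstep 3.3 elb [ 0.36 -0.34  0.46] wr [ 0.39 -0.25  0.1 ]
[0.507 0.08  0.104] [ 50.  74. -43. 121. -78.  48.  -0.] mxstep 5.7 elb [ 0.32 -0.42  0.38] wr [ 0.41 -0.18  0.1 ]
via down yaw -20
[0.5  0.05 0.33] [-4. 17. -5. 96.  2. 67.  0.] mxstep 5.3 elb [ 0.16 -0.01  0.76] wr [0.5  0.05 0.61]
[0.5  0.   0.33] [ -17.   17.   20.   97.   -6.   67. -106.] mxstep 6.6 elb [0.16 0.03 0.76] wr [ 0.5  -0.    0.61]
[0.483 0.014 0.304] [ 43.  41. -19. 122. -78.  81. -21.] mxstep 20.3 elb [ 0.25 -0.26  0.65] wr [ 0.39 -0.25  0.3 ]
[0.483 0.014 0.104] [ 41.  65. -16. 121. -76.  75.   1.] mxstep 3.3 elb [ 0.36 -0.34  0.46] wr [ 0.39 -0.25  0.1 ]
[0.507 0.08  0.104] [ 50.  74. -43. 121. -78.  48.  -0.] mxstep 5.7 elb [ 0.32 -0.42  0.38] wr [ 0.41 -0.18  0.1 ]
```

```bash
cat > s2.py <<'E'
from sim import *
q=np.array(data[3][0])
for psi in (70,74,77):
    print(psi); a=np.radians(psi);c,s=np.cos(a),np.sin(a)
    T=np.array([.497,.08,.1045]); d=np.array([c,s,0]); RP=pinch(a,-1)
    pre=T-.07*d; sk=np.radians(100-psi); u=np.array([.99,.13,0]);k=np.array([0,0,1.])
    RI=tool(-np.cos(sk)*k+np.sin(sk)*u, np.cos(sk)*u+np.sin(sk)*k)
    G=np.array([.57,-.228,.134])-.028*u
    run(q,[(np.array([.5,.1,.33]),fk(q)[1],6),(pre+[0,0,.2],RP,16),(pre,RP,8),(T,RP,6),(T+[0,0,.1],RP,6),(T+[0,-.1,.25],RP,10),(G+[0,0,.2],RI,16),(G,RI,12),])
E
python3 s2.py
```

```text
70
[0.5  0.1  0.33] [-10.  18.  -6.  95.   2.  67.  -5.] mxstep 5.2 elb [0.17 0.01 0.75] wr [0.5  0.1  0.61]
[0.473 0.014 0.304] [ 42.  40. -16. 124. -78.  83. -19.] mxstep 14.8 elb [ 0.25 -0.25  0.65] wr [ 0.38 -0.25  0.3 ]
[0.473 0.014 0.104] [ 40.  65. -14. 122. -77.  77.   3.] mxstep 3.4 elb [ 0.37 -0.34  0.47] wr [ 0.38 -0.25  0.1 ]
[0.497 0.08  0.104] [ 51.  75. -44. 123. -78.  47.   1.] mxstep 6.8 elb [ 0.32 -0.42  0.37] wr [ 0.4  -0.18  0.1 ]
[0.497 0.08  0.205] [ 56.  67. -56. 125. -78.  41. -10.] mxstep 2.2 elb [ 0.26 -0.43  0.45] wr [ 0.4  -0.18  0.2 ]
[ 0.497 -0.02   0.354] [ 67.  48. -57. 115. -64.  60. -41.] mxstep 3.5 elb [ 0.14 -0.39  0.6 ] wr [ 0.4  -0.28  0.35]
[ 0.542 -0.232  0.334] [ 53.  19. -32. 102. -10.  36. -51.] mxstep 4.3 elb [ 0.09 -0.15  0.75] wr [ 0.4  -0.25  0.58]
[ 0.542 -0.232  0.134] [ 49.  35. -29. 117.  -6.   6. -48.] mxstep 2.5 elb [ 0.19 -0.25  0.68] wr [ 0.4  -0.25  0.38]
74
[0.5  0.1  0.33] [-10.  18.  -6.  95.   2.  67.  -5.] mxstep 5.2 elb [0.17 0.01 0.75] wr [0.5  0.1  0.61]
[0.478 0.013 0.304] [ 31.  40.  -1. 121. -76.  94. -19.] mxstep 6.1
[... 969 characters left out ...]
]
[0.481 0.012 0.104] [ 30.  64.  -1. 116. -73.  89.  -1.] mxstep 3.1 elb [ 0.41 -0.27  0.48] wr [ 0.42 -0.26  0.1 ]
[0.497 0.08  0.104] [ 32.  65. -15. 118. -78.  76.  -0.] mxstep 6.0 elb [ 0.41 -0.28  0.47] wr [ 0.43 -0.19  0.1 ]
[0.497 0.08  0.205] [ 35.  54. -21. 121. -78.  75. -10.] mxstep 1.9 elb [ 0.35 -0.27  0.56] wr [ 0.43 -0.19  0.2 ]
[ 0.497 -0.02   0.354] [ 44.  38. -19. 111. -70.  89. -34.] mxstep 2.4 elb [ 0.23 -0.25  0.66] wr [ 0.43 -0.29  0.35]
[ 0.542 -0.232  0.334] [ 27.  17.   0.  99. -18.  46. -45.] mxstep 4.4 elb [ 0.14 -0.09  0.76] wr [ 0.43 -0.25  0.59]
[ 0.542 -0.232  0.134] [ 34.  32. -10. 114. -26.  17. -32.] mxstep 2.5 elb [ 0.23 -0.18  0.7 ] wr [ 0.43 -0.25  0.39]
```

{"op": "step_arm", "data": {
  "increments": [
    {"delta_pos": [0,0,-0.045],"delta_rot": [0,0,0],"hand": 0},
    {"delta_pos": [-0.02,0,-0.05],"delta_rot": [0,0,0],"hand": 0},
    {"delta_pos": [-0.05,-0.01,-0.02],"delta_rot": [0,0,0],"hand": 0},
    {"delta_pos": [-0.05,-0.01,-0.02],"delta_rot": [0,0,0],"hand": 0},
    {"delta_pos": [-0.05,-0.01,-0.02],"delta_rot": [0,0,0],"hand": 0},
    {"delta_pos": [-0.05,-0.01,-0.02],"delta_rot": [0,0,0],"hand": 0},
    {"delta_pos": [-0.05,-0.01,-0.02],"delta_rot": [0,0,0],"hand": 0},
    {"delta_pos": [0,0,0],"delta_rot": [0,0,0],"hand": 0}
  ]
}}

```text
clock: 6.2
tool_pos: [0.5082, -0.0618, 0.3208]
eef_rot: [179.8, 0.2, 99.8]
wrist_force: [-0.3, 0.3, -0.1]
grip_width: -0.0001
```

```bash
python3 - <<'E'
from h import *;import pickle
o=observe(); print(o['joint_pos'].round(2),o['tool_pos'].round(4),o['eef_rot'].round(2))
c=eyes.calibration('wrist'); im=eyes.grab_frame('wrist'); cv2.imwrite('pics/wrist5.png',im[:,:,::-1]);pickle.dump(c,open('cw5.pkl','wb'))
print((-np.array(c['R']).T@c['t']).round(3))
im=eyes.grab_frame('side'); cv2.imwrite('pics/side5.png',im[:,:,::-1])
E
```

```text
[ 6.77 18.1  -3.3  95.98  1.32 65.73 12.88] [ 0.5082 -0.0618  0.3208] [179.82   0.23  99.78]
[0.494 0.015 0.464]
```

View pics/wrist5.png

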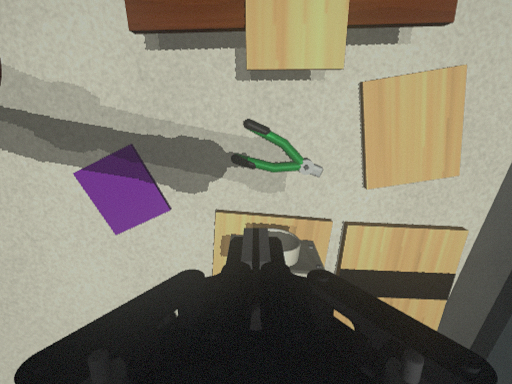

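View pics/side5.png

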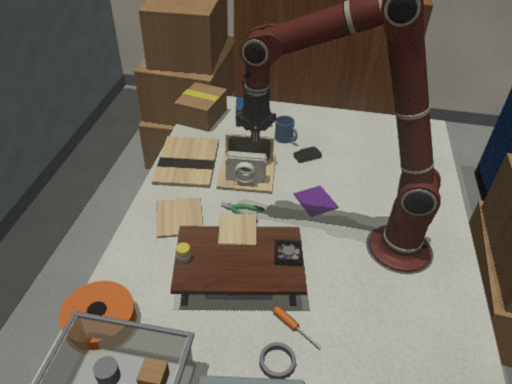

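The blade's front corners show at wrist5 (247,68) and (344,69), sticking out squarely past the riser edge. Next a look straight over the gate.

{"op": "step_arm", "data": {
  "increments": [
    {"delta_pos": [-0.05,0,-0.005],"delta_rot": [0,0,0],"hand": 0},
    {"delta_pos": [-0.05,0,-0.005],"delta_rot": [0,0,0],"hand": 0},
    {"delta_pos": [-0.05,0,-0.005],"delta_rot": [0,0,0],"hand": 0},
    {"delta_pos": [-0.05,0,-0.005],"delta_rot": [0,0,0],"hand": 0},
    {"delta_pos": [-0.04,0,0],"delta_rot": [0,0,0],"hand": 0},
    {"delta_pos": [-0.01,0,0],"delta_rot": [0,0,0],"hand": 0},
    {"delta_pos": [0,0,0],"delta_rot": [0,0,0],"hand": 0},
    {"delta_pos": [0,0,0],"delta_rot": [0,0,0],"hand": 0}
  ]
}}

```text
clock: 7.3
tool_pos: [0.5533, -0.2994, 0.3392]
eef_rot: [180.0, -0.1, 100.6]
wrist_force: [-0.2, -0.0, 0.5]
grip_width: -0.0003
```

```bash
python3 - <<'E'
from h import *;import pickle
o=observe(); print(o['joint_pos'].round(2),o['tool_pos'].round(4),o['eef_rot'].round(2))
c=eyes.calibration('wrist'); im=eyes.grab_frame('wrist'); cv2.imwrite('pics/wrist6.png',im[:,:,::-1]);pickle.dump(c,open('cw6.pkl','wb'))
c5=pickle.load(open('cw5.pkl','rb'))
B=onz(c5,[(247,68),(344.5,69)],.109); print(B.round(4),np.linalg.norm(B[1]-B[0]),np.degrees(np.arctan2(*(B[1]-B[0])[1::-1])))
n=np.array([-.1889,.982]); print('overhang',(B[:,:2]-[.5213,.1046])@n)
x,y,w,h=180,30,200,150
cv2.imwrite('pics/w6c.png',cv2.resize(im[y:y+h,x:x+w,::-1],None,fx=4,fy=4,interpolation=cv2.INTER_CUBIC))
E
```

```text
[26.26 29.16  0.39 74.99 -0.31 75.9  37.23] [ 0.5533 -0.2994  0.3392] [ 1.7998e+02 -1.2000e-01  1.0055e+02]
[[0.4791 0.0497 0.109 ]
 [0.5938 0.0684 0.109 ]] 0.11614408341423105 9.252139523949216
overhang [-0.04593915 -0.04925588]
```

View pics/wrist6.png

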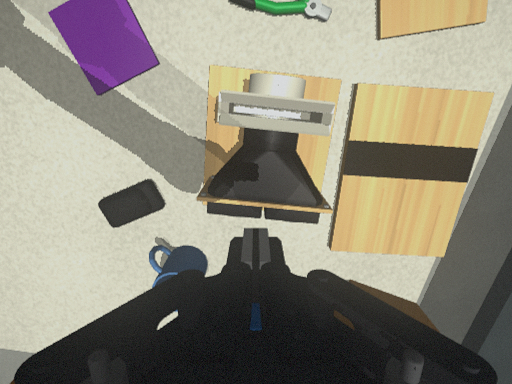

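```bash
python3 - <<'E'
import cv2
im=cv2.imread('pics/wrist6.png'); x,y,w,h=205,85,140,60
cv2.imwrite('pics/w6d.png',cv2.resize(im[y:y+h,x:x+w],None,fx=5.7,fy=5.7,interpolation=cv2.INTER_CUBIC))
E
```

```text
(no output)
```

View pics/w6d.png

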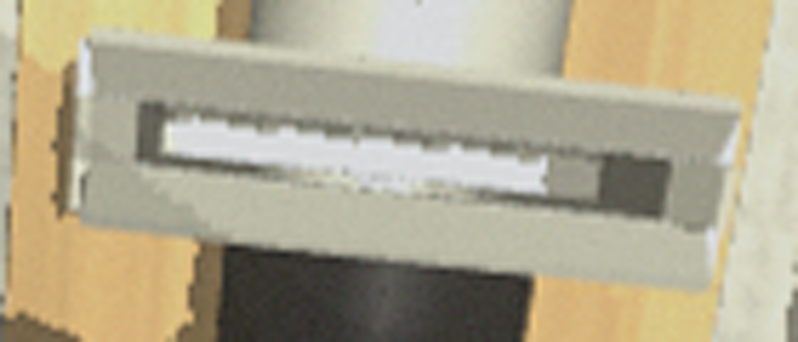

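```bash
python3 - <<'E'
from h import *;import pickle
c=pickle.load(open('cw6.pkl','rb'))
f=lambda P:np.array(P)/5.7+[205,85]-.41
def rep(P,z):
    B=onz(c,f(P),z); e=B[1]+B[2]-B[0]-B[3]
    print(z,B[:,:2].round(4).tolist(),'c',B.mean(0).round(4),np.linalg.norm(np.roll(B,-1,0)-B,axis=1).round(4),'yaw',np.degrees(np.arctan2(e[1],e[0])).round(2))
rep([(88,38),(740,103),(712,287),(80,222)],.125)
for z in (.125,.115,.105,.1): rep([(140,102),(672,158),(665,217),(137,160)],z)
# triangulate mouth corners with scene/side
S=eyes.calibration('scene')
print(proj(S,onz(c,f([(88,38),(740,103),(712,287),(80,222)]),.125)).round(1))
D=eyes.calibration('side')
print(proj(D,onz(c,f([(88,38),(740,103),(712,287),(80,222)]),.125)).round(1))
a=pickle.load(open('cw1.pkl','rb'))
print(onz(c,[(152,203)],.03).round(3),'mouse')
E
python3 - <<'E'
import cv2
im=cv2.imread('pics/scene0.png'); x,y,w,h=175,180,40,50
a=cv2.resize(im[y:y+h,x:x+w],None,fx=8,fy=8,interpolation=cv2.INTER_CUBIC)
im=cv2.imread('pics/side0.png'); x,y,w,h=215,140,60,50
b=cv2.resize(im[y:y+h,x:x+w],None,fx=8,fy=8,interpolation=cv2.INTER_CUBIC)
cv2.imwrite('pics/g2.png',cv2.hconcat([a,b]))
E
```

```text
0.125 [[0.4937, -0.2188], [0.6354, -0.2061], [0.6399, -0.2455], [0.4976, -0.2574]] c [ 0.5667 -0.232   0.125 ] [0.1423 0.0397 0.1428 0.0388] yaw 4.97
0.125 [[0.5068, -0.2298], [0.6238, -0.22], [0.6255, -0.2325], [0.508, -0.2419]] c [ 0.566  -0.2311  0.125 ] [0.1174 0.0127 0.1179 0.0122] yaw 4.68
0.115 [[0.5059, -0.23], [0.6262, -0.2199], [0.628, -0.2328], [0.5072, -0.2425]] c [ 0.5668 -0.2313  0.115 ] [0.1207 0.013  0.1212 0.0126] yaw 4.68
0.105 [[0.505, -0.2301], [0.6286, -0.2198], [0.6304, -0.233], [0.5063, -0.243]] c [ 0.5676 -0.2315  0.105 ] [0.124  0.0134 0.1245 0.0129] yaw 4.68
0.1 [[0.5046, -0.2302], [0.6298, -0.2197], [0.6316, -0.2332], [0.5059, -0.2432]] c [ 0.568  -0.2316  0.1   ] [0.1257 0.0136 0.1261 0.0131] yaw 4.68
[[196.1 186.6]
 [199.4 214.9]
 [186.  216.9]
 [184.2 188.2]]
[[265.1 159.1]
 [226.2 156.2]
 [227.4 149.7]
 [265.7 152.7]]
[[ 0.391 -0.423  0.03 ]] mouse
```

View pics/g2.png

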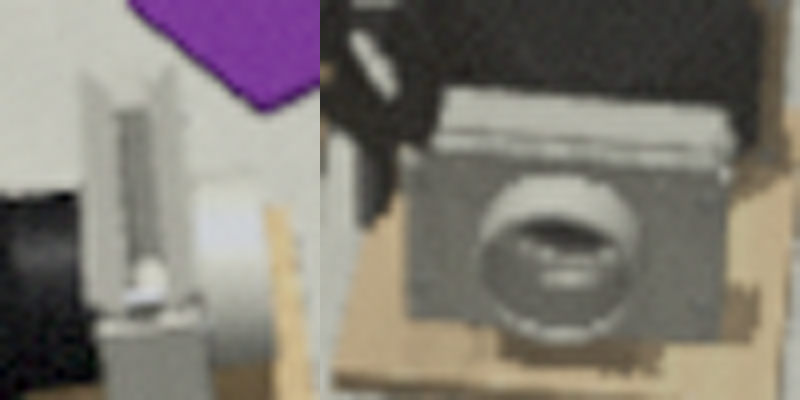

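```bash
cat > rows.py <<'E'
from sim import *
from workcell import observe
import json
def rows(wps,start=None,hand=1,q=None,pr=True):
    """wps: list of (p,R,n). prints rows; simulates"""
    o=observe()
    if start is None: start=(o['tool_pos'],rpy(*o['eef_rot']))
    if q is None: q=o['joint_pos']
    p,R=np.array(start[0],float),start[1]; out=[]
    for (P,RR,n) in wps:
        rv=(R.inv()*RR).as_rotvec(); p0,R0=p,R
        for i in range(1,n+1):
            tp=p0+(np.array(P)-p0)*i/n; tR=R0*Ro.from_rotvec(rv*i/n)
            dp=R.inv().apply(tp-p).round(4); dr=(R.inv()*tR).as_rotvec().round(3)
            p=p+R.apply(dp); R=R*Ro.from_rotvec(dr)
            qn,e,a=track(q,p,R); fl='' if e<1 and a<.5 else f' FAIL {e:.1f} {a:.1f}'
            if np.abs(qn-q).max()>14: fl+=f' FAST {np.abs(qn-q).max():.0f}'
            q=qn; out.append((dp,dr))
            if pr: print(json.dumps({"delta_pos":dp.tolist(),"delta_rot":dr.tolist(),"hand":hand}),fl)
        P3=fk(q,1)[2]; print('#',p.round(4),R.as_euler('xyz',degrees=True).round(1),q.round(0),'elb',P3[-3].round(2),'wr',P3[-2].round(2))
    return q
E
cat > plan1.py <<'E'
from rows import *
a=np.radians(73);d=np.array([np.cos(a),np.sin(a),0]);RP=pinch(a,-1)
T=np.array([.4998,.0794,.1045]);pre=T-.055*d
rows([(pre+[0,-.03,.22],RP,16),(pre,RP,8)])
E
python3 plan1.py
```

```text
{"delta_pos": [0.019, -0.0009, 0.001], "delta_rot": [0.059, 0.097, 0.097], "hand": 1} 
{"delta_pos": [0.0187, -0.0026, 0.0029], "delta_rot": [0.059, 0.097, 0.097], "hand": 1} 
{"delta_pos": [0.0179, -0.0041, 0.0048], "delta_rot": [0.058, 0.097, 0.097], "hand": 1} 
{"delta_pos": [0.017, -0.0055, 0.0069], "delta_rot": [0.059, 0.097, 0.098], "hand": 1} 
{"delta_pos": [0.0155, -0.0067, 0.0087], "delta_rot": [0.059, 0.097, 0.097], "hand": 1} 
{"delta_pos": [0.0139, -0.0075, 0.0107], "delta_rot": [0.059, 0.097, 0.097], "hand": 1} 
{"delta_pos": [0.0121, -0.008, 0.0123], "delta_rot": [0.059, 0.097, 0.097], "hand": 1} 
{"delta_pos": [0.01, -0.0084, 0.0139], "delta_rot": [0.059, 0.097, 0.097], "hand": 1} 
{"delta_pos": [0.0077, -0.0084, 0.0153], "delta_rot": [0.058, 0.097, 0.097], "hand": 1} 
{"delta_pos": [0.0054, -0.0081, 0.0164], "delta_rot": [0.059, 0.097, 0.098], "hand": 1} 
{"delta_pos": [0.0031, -0.0075, 0.0173], "delta_rot": [0.059, 0.097, 0.097], "hand": 1} 
{"delta_pos": [0.0006, -0.0066, 0.0178], "delta_rot": [0.059, 0.097, 0.097], "hand": 1} 
{"delta_pos": [-0.0017, -0.0056, 0.018
[... 537 characters left out ...]
a_pos": [-0.0011, 0.0275, 0.0036], "delta_rot": [0.0, 0.0, 0.0], "hand": 1} 
{"delta_pos": [-0.0011, 0.0275, 0.0036], "delta_rot": [0.0, 0.0, 0.0], "hand": 1} 
{"delta_pos": [-0.0011, 0.0275, 0.0036], "delta_rot": [0.0, 0.0, 0.0], "hand": 1} 
{"delta_pos": [-0.0011, 0.0275, 0.0036], "delta_rot": [0.0, 0.0, 0.0], "hand": 1} 
{"delta_pos": [-0.0011, 0.0275, 0.0036], "delta_rot": [0.0, 0.0, 0.0], "hand": 1} 
{"delta_pos": [-0.0011, 0.0275, 0.0036], "delta_rot": [0.0, 0.0, 0.0], "hand": 1} 
{"delta_pos": [-0.0011, 0.0275, 0.0036], "delta_rot": [0.0, 0.0, 0.0], "hand": 1} 
# [0.4837 0.0268 0.1045] [-90.  -0. -17.] [ 30.  64.  -3. 120. -78.  87.   3.] elb [ 0.41 -0.27  0.48] wr [ 0.4  -0.24  0.1 ]
```

```bash
cat > plan1.py <<'E'
from rows import *
a=np.radians(76);d=np.array([np.cos(a),np.sin(a),0]);RP=pinch(a,-1)
T=np.array([.4968,.0789,.1045]);pre=T-.055*d
if __name__=='__main__': rows([(pre+[0,-.02,.20],RP,16),(pre,RP,8),(T,RP,4)])
E
python3 plan1.py | grep -v '^{.*"hand": 1} $' ; python3 plan1.py | head -8
```

```text
# [0.4835 0.0055 0.3045] [-90.   0. -14.] [ 28.  40.   3. 118. -75.  98. -20.] elb [ 0.3  -0.19  0.65] wr [ 0.42 -0.27  0.3 ]
# [0.4835 0.0256 0.1045] [-90.   0. -14.] [ 27.  64.   1. 118. -76.  91.   2.] elb [ 0.43 -0.24  0.48] wr [ 0.42 -0.25  0.1 ]
# [0.4968 0.0789 0.1045] [-90.   0. -14.] [ 34.  65. -19. 119. -78.  73.  -0.] elb [ 0.4  -0.3   0.46] wr [ 0.43 -0.19  0.1 ]
{"delta_pos": [0.0196, -0.0008, 0.0022], "delta_rot": [0.061, 0.095, 0.095], "hand": 1} 
{"delta_pos": [0.019, -0.0024, 0.0042], "delta_rot": [0.061, 0.094, 0.095], "hand": 1} 
{"delta_pos": [0.0184, -0.0039, 0.0061], "delta_rot": [0.061, 0.095, 0.095], "hand": 1} 
{"delta_pos": [0.0172, -0.0052, 0.008], "delta_rot": [0.061, 0.095, 0.094], "hand": 1} 
{"delta_pos": [0.0158, -0.0062, 0.01], "delta_rot": [0.061, 0.095, 0.095], "hand": 1} 
{"delta_pos": [0.0141, -0.0069, 0.0118], "delta_rot": [0.06, 0.095, 0.095], "hand": 1} 
{"delta_pos": [0.0123, -0.0074, 0.0135], "delta_rot": [0.061, 0.094, 0.095], "hand": 1} 
{"delta_pos": [0.0102, -0.0076, 0.015], "delta_rot": [0.061, 0.095, 0.095], "hand": 1}
```

{"op": "step_arm", "data": {
  "increments": [
    {"delta_pos": [0.0196,-0.0008,0.002],"delta_rot": [0.061,0.095,0.095],"hand": 1},
    {"delta_pos": [0.019,-0.0024,0.004],"delta_rot": [0.061,0.095,0.095],"hand": 1},
    {"delta_pos": [0.0184,-0.0039,0.006],"delta_rot": [0.061,0.095,0.095],"hand": 1},
    {"delta_pos": [0.0172,-0.0052,0.008],"delta_rot": [0.061,0.095,0.095],"hand": 1},
    {"delta_pos": [0.0158,-0.0062,0.01],"delta_rot": [0.061,0.095,0.095],"hand": 1},
    {"delta_pos": [0.0141,-0.0069,0.0118],"delta_rot": [0.061,0.095,0.095],"hand": 1},
    {"delta_pos": [0.0123,-0.0074,0.0135],"delta_rot": [0.061,0.095,0.095],"hand": 1},
    {"delta_pos": [0.0102,-0.0076,0.015],"delta_rot": [0.061,0.095,0.095],"hand": 1}
  ]
}}

```text
clock: 8.35
tool_pos: [0.5186, -0.1478, 0.3227]
eef_rot: [-134.7, -25.5, 42.8]
wrist_force: [0.4, 0.8, -0.3]
grip_width: 0.0855
```

```bash
python3 - <<'E'
from rows import *
from plan1 import *
o=observe();print(o['joint_pos'].round(1),(fk(o['joint_pos'])[0]-o['tool_pos']).round(4))
rows([(pre+[0,-.02,.20],RP,8)])
E
```

```text
[ 28.4  41.4   3.1  72.8 -32.6 107.   -2.7] [ 0.0057 -0.0174 -0.0089]
{"delta_pos": [0.0079, -0.0075, 0.0165], "delta_rot": [0.061, 0.094, 0.094], "hand": 1} 
{"delta_pos": [0.0055, -0.0071, 0.0176], "delta_rot": [0.06, 0.094, 0.095], "hand": 1} 
{"delta_pos": [0.0032, -0.0065, 0.0185], "delta_rot": [0.061, 0.094, 0.094], "hand": 1} 
{"delta_pos": [0.0009, -0.0055, 0.0189], "delta_rot": [0.061, 0.094, 0.094], "hand": 1} 
{"delta_pos": [-0.0013, -0.0043, 0.0193], "delta_rot": [0.06, 0.094, 0.095], "hand": 1} 
{"delta_pos": [-0.0036, -0.003, 0.0193], "delta_rot": [0.061, 0.094, 0.094], "hand": 1} 
{"delta_pos": [-0.0055, -0.0013, 0.0189], "delta_rot": [0.061, 0.094, 0.095], "hand": 1} 
{"delta_pos": [-0.0073, 0.0004, 0.0184], "delta_rot": [0.061, 0.094, 0.094], "hand": 1} 
# [0.4835 0.0055 0.3045] [-90.   0. -14.] [ 29.  40.   3. 118. -75.  98. -20.] elb [ 0.3  -0.19  0.65] wr [ 0.42 -0.27  0.3 ]
```

```bash
python3 - <<'E'
from kin import *; from dat import data
from workcell import observe
o=observe()
data=list(data)+[([6.77,18.1,-3.3,95.98,1.32,65.73,12.88],[.5082,-.0618,.3208],0),([26.26,29.16,.39,74.99,-.31,75.9,37.23],[.5533,-.2994,.3392],0),(o['joint_pos'],o['tool_pos'],0)]
def F(q,v):
    h,l1,l2,l3,y1,x3,y3,x5,y5,x6,y6=v
    R=Ro.identity();p=np.array([0,0,h]);ax='zyzyzyz'
    for i in range(7):
        R=R*Ro.from_euler(ax[i],SG[i]*q[i],degrees=True)
        if i==1: p=p+R.apply([0,y1,0])
        if i==2: p=p+R.apply([x3,y3,l1])
        if i==4: p=p+R.apply([x5,y5,l2])
        if i==5: p=p+R.apply([x6,y6,0])
        if i==6: p=p+R.apply([0,0,l3])
    return p
v0=np.array([.232,.5487,.3717,.281,-.02,0,0,0,0,0,0])
f=lambda v:np.r_[np.concatenate([(F(q,v)-p)*1000 for q,p,_ in data]),(v-v0)*20]
s=least_squares(f,v0);print(s.x.round(4));print(s.fun[:21].reshape(-1,3).round(1))
E
```

```text
[ 2.553e-01  5.504e-01  3.721e-01  3.062e-01 -1.390e-02  0.000e+00
 -7.600e-03 -4.000e-04 -2.000e-04  1.000e-04 -2.000e-04]
[[ 0.1  0.   0. ]
 [-0.   0.  -0. ]
 [-0.1 -0.2  0. ]
 [ 0.1  0.1 -0. ]
 [-0.   0.1  0. ]
 [ 0.  -0.  -0. ]
 [-0.  -0.  -0. ]]
```

```bash
sed -i 's/^L1,L2.*/L1,L2,H,L3=.5504,.3721,.2553,.3062/; s/if i==0: p=p+R.apply(\[0,-.0215,0\]);pts.append(p)/if i==0: p=p+R.apply([0,-.0139,0]);pts.append(p)/; s/R.apply(\[0,0,L1\])/R.apply([0,-.0076,L1])/' kin.py
python3 - <<'E'
from rows import *
import plan1
o=observe();print((fk(o['joint_pos'])[0]-o['tool_pos']).round(4))
for psi in (73,76,79):
  a=np.radians(psi);d=np.array([np.cos(a),np.sin(a),0]);RP=pinch(a,-1);T=plan1.T
  print(psi);pre=T-.055*d
  rows([(pre+[0,-.02,.20],RP,8),(pre,RP,8),(T,RP,4)],pr=False)
  O=np.array(multi(T,RP)); m=np.minimum(O-lo,hi-O).min(1)
  for k in np.argsort(-m)[:6]: print('    ',O[k].round(0),m[k].round(1),fk(O[k],1)[2][-3].round(2))
E
```

```text
[ 0.0002  0.0004 -0.0002]
73
# [0.4807 0.0063 0.3045] [-90.  -0. -17.] [ 31.  43.   4. 120. -74.  97. -16.] elb [ 0.31 -0.21  0.66] wr [ 0.39 -0.29  0.3 ]
# [0.4808 0.0263 0.1045] [-90.  -0. -17.] [ 30.  66.   2. 118. -76.  91.   5.] elb [ 0.42 -0.27  0.48] wr [ 0.39 -0.27  0.1 ]
# [0.4968 0.0789 0.1045] [-90.  -0. -17.] [ 37.  68. -18. 120. -78.  73.   3.] elb [ 0.39 -0.33  0.46] wr [ 0.41 -0.21  0.1 ]
     [ 56.  79. -47. 119. -64.  43. -10.] 13.9 [ 0.29 -0.46  0.36]
     [ 64.  90. -63. 119. -42.  28. -31.] 13.9 [ 0.23 -0.5   0.25]
     [ 64.  90. -64. 119. -41.  27. -33.] 13.2 [ 0.22 -0.5   0.25]
     [ 55.  78. -45. 119. -66.  46.  -8.] 12.1 [ 0.3  -0.45  0.37]
     [ 67.  96. -71. 119. -21.  23. -52.] 6.2 [ 0.2  -0.51  0.19]
     [ 68.  98. -73. 119. -13.  22. -60.] 3.9 [ 0.19 -0.51  0.17]
76
# [0.4835 0.0055 0.3045] [-90.   0. -14.] [ 31.  43.   4. 117. -72.  98. -18.] elb [ 0.31 -0.21  0.66] wr [ 0.41 -0.29  0.3 ]
# [0.4835 0.0255 0.1045] [-90.   0. -14.] [ 30.  66.   2. 116. -73.  91.   3.] elb [ 0.43 -0.27  0.48] wr [ 0.41 -0.27  0.1 ]
# [0.4968 0.0789 0.1045] [-90.   0. -1
[... 569 characters left out ...]
 elb [ 0.32 -0.21  0.65] wr [ 0.43 -0.3   0.3 ]
# [0.4863 0.0249 0.1045] [-90.   0. -11.] [ 29.  66.   2. 113. -71.  92.  -0.] elb [ 0.43 -0.26  0.48] wr [ 0.43 -0.28  0.1 ]
# [0.4968 0.0789 0.1045] [-90.   0. -11.] [ 25.  66.  -0. 116. -77.  89.   2.] elb [ 0.45 -0.23  0.48] wr [ 0.44 -0.22  0.1 ]
     [ 52.  76. -43. 115. -57.  51. -17.] 20.6 [ 0.31 -0.44  0.38]
     [ 51.  75. -42. 115. -59.  52. -15.] 19.1 [ 0.32 -0.43  0.39]
     [ 61.  86. -59. 114. -38.  37. -36.] 17.6 [ 0.25 -0.49  0.29]
     [ 61.  86. -60. 114. -38.  37. -36.] 17.4 [ 0.25 -0.49  0.29]
     [ 64.  91. -67. 114. -24.  33. -50.] 10.3 [ 0.23 -0.5   0.23]
     [ 39.  69. -22. 115. -70.  70.  -5.] 8.2 [ 0.39 -0.34  0.45]
```

{"op": "step_arm", "data": {
  "increments": [
    {"delta_pos": [0.0079,-0.0075,0.0165],"delta_rot": [0.061,0.094,0.094],"hand": 1},
    {"delta_pos": [0.0055,-0.0071,0.0176],"delta_rot": [0.061,0.094,0.094],"hand": 1},
    {"delta_pos": [0.0032,-0.0065,0.0185],"delta_rot": [0.061,0.094,0.094],"hand": 1},
    {"delta_pos": [0.001,-0.0055,0.019],"delta_rot": [0.061,0.094,0.094],"hand": 1},
    {"delta_pos": [-0.0013,-0.0043,0.0193],"delta_rot": [0.061,0.094,0.094],"hand": 1},
    {"delta_pos": [-0.0036,-0.003,0.0193],"delta_rot": [0.061,0.094,0.094],"hand": 1},
    {"delta_pos": [-0.0055,-0.0013,0.019],"delta_rot": [0.061,0.094,0.094],"hand": 1},
    {"delta_pos": [-0.0073,0,0.0184],"delta_rot": [0.061,0.094,0.094],"hand": 1}
  ]
}}

```text
clock: 9.35
tool_pos: [0.4831, 0.0052, 0.3045]
eef_rot: [-89.9, -0.1, -13.9]
wrist_force: [0.6, 0.1, -0.5]
grip_width: 0.0853
```

```bash
python3 - <<'E'
from rows import *
import plan1
o=observe();print(o['joint_pos'].round(1),o['joint_vel'].round(0),(fk(o['joint_pos'])[0]-o['tool_pos']).round(4))
print('err rotvec to RP',(rpy(*o['eef_rot']).inv()*plan1.RP).as_rotvec().round(3))
rows([(plan1.pre,plan1.RP,8),(plan1.T,plan1.RP,4)],pr=0)
E
```

```text
[ 31.2  43.5   2.8 117.1 -72.4  98.1 -17.7] [ -0.   4.  -4.  54. -44. -10.   3.] [0.0005 0.0001 0.0001]
err rotvec to RP [-0.001  0.001  0.002]
# [0.4835 0.0256 0.1045] [-90.  -0. -14.] [ 30.  66.   1. 116. -73.  91.   2.] elb [ 0.43 -0.27  0.48] wr [ 0.41 -0.27  0.1 ]
# [0.4968 0.0789 0.1045] [-90.  -0. -14.] [ 29.  67.  -6. 118. -78.  84.   3.] elb [ 0.43 -0.26  0.47] wr [ 0.42 -0.22  0.1 ]
```

```bash
cat > srch.py <<'E'
from rows import *
import plan1,time,sys
from multiprocessing import Pool
qc=observe()['joint_pos']
def seg(q,p,R,n):
    p0,R0=fk(q); rv=(R0.inv()*R).as_rotvec(); mn=99
    for i in range(1,n+1):
        q,e,a=track(q,p0+(p-p0)*i/n,R0*Ro.from_rotvec(rv*i/n))
        if e>2 or a>1: return None,-9
        mn=min(mn,(np.minimum(q-lo,hi-q)).min())
    return q,mn
def trial(seed):
    r=np.random.default_rng(seed)
    p0,R0=fk(qc)
    p1=np.array([.4,-.25,.3])+r.random(3)*[.3,.35,.25]; R1=R0*Ro.from_rotvec(r.normal(size=3)*.6)
    q,m1=seg(qc,p1,R1,8)
    if q is None: return None
    q,m2=seg(q,plan1.pre+[0,-.02,.2],plan1.RP,8)
    if q is None: return None
    return min(m1,m2),q[4],q[2],q,p1,(R0.inv()*R1).as_rotvec()
if __name__=='__main__':
    t=time.time(); trial(0); print(time.time()-t)
    with Pool() as P: res=[x for x in P.map(trial,range(300)) if x]
    res=[x for x in res if x[0]>1]; res.sort(key=lambda x:x[2])
    for x in res[:8]: print(x[0].round(1),x[3].round(0),x[4].round(3),x[5].round(2))
E
time python3 srch.py
```

```text
0.7179470062255859
2.8 [ 33.  43.   0. 117. -72.  96. -18.] [ 0.478 -0.146  0.504] [-1.46  1.08  0.69]
2.1 [ 32.  43.   1. 117. -72.  97. -18.] [0.563 0.044 0.488] [-0.76  0.45  0.23]
5.8 [ 32.  43.   1. 117. -72.  97. -18.] [ 0.513 -0.004  0.481] [-0.94  0.11 -0.25]
4.9 [ 32.  43.   2. 117. -72.  97. -18.] [ 0.575 -0.019  0.351] [-0.91  0.28 -0.41]
2.2 [ 32.  43.   2. 117. -72.  97. -18.] [0.541 0.057 0.506] [-0.73  0.5   0.85]
3.5 [ 31.  43.   2. 117. -72.  98. -18.] [ 0.64  -0.117  0.406] [-0.73  0.41 -0.26]
5.5 [ 31.  43.   2. 117. -72.  98. -18.] [ 0.405 -0.046  0.52 ] [-0.18  0.26  1.11]
1.1 [ 31.  43.   3. 117. -72.  98. -18.] [0.636 0.025 0.542] [-0.71  0.49  0.36]
real	0m49.184s
user	3m1.376s
sys	0m0.170s
```

```bash
cat > s3.py <<'E'
from srch import seg,qc
from rows import *
F=np.array([.5365,.059]);b=np.array([-.161,.987]);u=np.array([.987,.161])
for psi in (76,79,82,85):
  for lat in (-.036,-.025,-.01):
    a=np.radians(psi);d=np.array([np.cos(a),np.sin(a),0]);R=pinch(a,-1)
    T=np.r_[F+lat*u+.024*b,.1045]
    q1,m1=seg(qc,T-.055*d,R,8); q2,m2=seg(q1,T,R,4); 
    print(psi,lat,T.round(4),q1.round(0),q2.round(1),m2.round(1),fk(q2,1)[2][-2].round(3))
E
python3 s3.py
```

```text
76 -0.036 [0.4971 0.0769 0.1045] [ 30.  66.   1. 116. -73.  91.   2.] [ 28.2  66.5  -4.7 117.8 -78.   84.9   3.2] 0.0 [ 0.423 -0.22   0.104]
76 -0.025 [0.508  0.0787 0.1045] [ 30.  66.   1. 114. -74.  91.   1.] [ 29.1  66.5  -7.1 116.4 -78.   83.1   1.3] 0.0 [ 0.434 -0.218  0.104]
76 -0.01 [0.5228 0.0811 0.1045] [ 29.  66.   1. 113. -75.  91.  -1.] [ 29.9  66.7  -9.8 114.4 -78.   81.1  -1.1] 0.0 [ 0.449 -0.216  0.104]
79 -0.036 [0.4971 0.0769 0.1045] [ 30.  66.   1. 113. -71.  92.  -0.] [ 25.2  66.3  -1.1 115.5 -76.2  88.6   1.5] 1.8 [ 0.439 -0.224  0.104]
79 -0.025 [0.508  0.0787 0.1045] [ 29.  66.   1. 112. -72.  92.  -2.] [ 24.6  66.3  -1.2 114.2 -76.9  88.8   0.2] 1.2 [ 0.45  -0.222  0.104]
79 -0.01 [0.5228 0.0811 0.1045] [ 28.  66.   1. 110. -73.  92.  -3.] [ 23.8  66.3  -1.4 112.3 -77.7  89.1  -1.7] 0.3 [ 0.464 -0.219  0.104]
82 -0.036 [0.4971 0.0769 0.1045] [ 29.  66.   1. 110. -69.  92.  -3.] [ 24.7  66.3  -1.  113.2 -73.7  89.3  -0.8] 4.3 [ 0.454 -0.226  0.104]
82 -0.025 [0.508  0.0787 0.1045] [ 28.  66.   1. 109. -69.  93.  -4.] [ 24.1  66.3  -1.1 111.8 -74.3  89.5  -2.1] 3.7 [ 0.465 -0.225  0.104]
82 -0.01 [0.5228 0.0811 0.1045] [ 27.  67.   1. 107. -70.  93.  -6.] [ 23.3  66.4  -1.3 109.8 -75.1  89.8  -4. ] 2.9 [ 0.48  -0.222  0.104]
85 -0.036 [0.4971 0.0769 0.1045] [ 28.  67.   1. 107. -67.  93.  -5.] [ 24.1  66.3  -0.9 110.8 -71.2  90.1  -3. ] 6.8 [ 0.47  -0.228  0.104]
85 -0.025 [0.508  0.0787 0.1045] [ 28.  67.   1. 106. -67.  94.  -6.] [ 23.6  66.4  -1.1 109.4 -71.8  90.4  -4.3] 6.2 [ 0.481 -0.226  0.104]
85 -0.01 [0.5228 0.0811 0.1045] [ 27.  67.   1. 104. -68.  94.  -8.] [ 22.8  66.5  -1.2 107.4 -72.6  90.7  -6.1] 5.4 [ 0.496 -0.224  0.104]
```

```bash
python3 - <<'E'
from h import *
from kin import fk
o=observe(); P=fk(o['joint_pos'],1)[2]
for n in('scene','side'):
    c=eyes.calibration(n); im=eyes.grab_frame(n); 
    p=proj(c,P[-2])[0]; print(n,p.round(1),proj(c,P[-2]+[.05,0,0])[0].round(1),proj(c,o['tool_pos'])[0].round(1))
    x,y=int(max(0,min(p[0]-75,362))),int(max(0,p[1]-60))
    cv2.imwrite(f'pics/{n}7.png',cv2.resize(im[y:y+120,x:x+150,::-1],None,fx=4,fy=4,interpolation=cv2.INTER_CUBIC)); print(x,y)
E
```

```text
scene [167.  126.6] [165.6 134.5] [264.  132.1]
92 66
side [294.5 108.6] [280.2 107. ] [259.1 156.7]
219 48
```

View pics/side7.png

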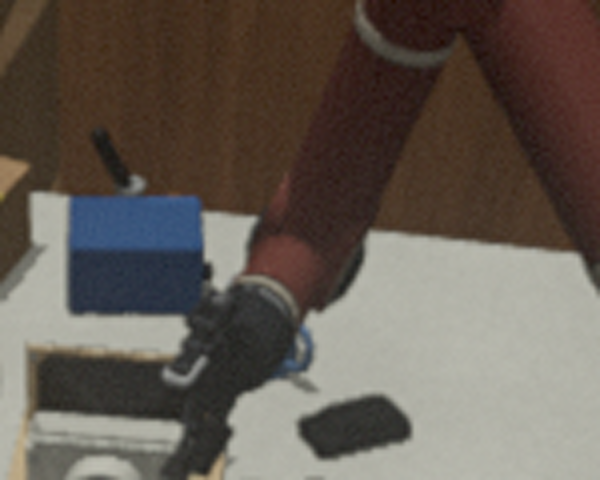

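View pics/scene7.png

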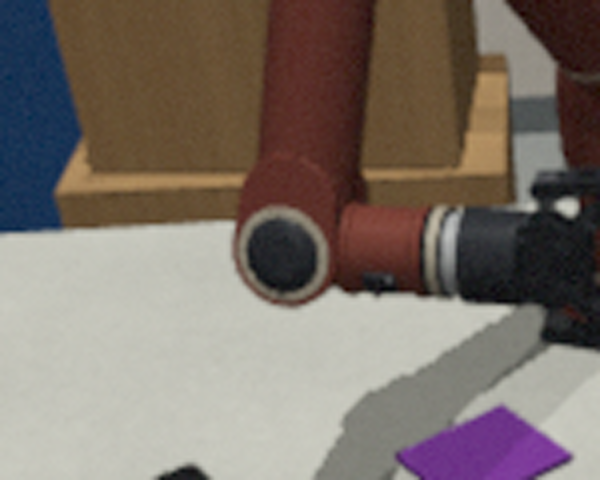

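```bash
python3 - <<'E'
from h import *;import pickle
c=pickle.load(open('cw6.pkl','rb'))
print(onz(c,[(198,197),(330,211)],.127).round(3),onz(c,[(208,68),(207,215)],.015).round(3), onz(c,[(208,208)],.1).round(3),onz(c,[(102,203),(160,190)],.03).round(3))
E
cat > plan2.py <<'E'
from rows import *
a=np.radians(78);d=np.array([np.cos(a),np.sin(a),0]);RP=pinch(a,-1)
T=np.array([.4911,.0759,.1045]);pre=T-.055*d
if __name__=='__main__': rows([(pre+[-.005,0,.04],RP,8),(pre,RP,2),(T,RP,6)])
E
python3 plan2.py
```

```text
[[ 0.484 -0.36   0.127]
 [ 0.668 -0.347  0.127]] [[ 0.456 -0.187  0.015]
 [ 0.488 -0.434  0.015]] [[ 0.497 -0.385  0.1  ]] [[ 0.305 -0.439  0.03 ]
 [ 0.403 -0.396  0.03 ]]
{"delta_pos": [-0.0011, 0.02, 0.0016], "delta_rot": [-0.0, -0.004, -0.0], "hand": 1} 
{"delta_pos": [-0.0011, 0.0199, 0.0016], "delta_rot": [-0.001, -0.003, -0.001], "hand": 1} 
{"delta_pos": [-0.0011, 0.02, 0.0016], "delta_rot": [-0.0, -0.004, -0.0], "hand": 1} 
{"delta_pos": [-0.0011, 0.02, 0.0017], "delta_rot": [-0.001, -0.004, -0.001], "hand": 1} 
{"delta_pos": [-0.0012, 0.0199, 0.0016], "delta_rot": [-0.0, -0.003, -0.0], "hand": 1} 
{"delta_pos": [-0.0011, 0.02, 0.0017], "delta_rot": [-0.001, -0.004, -0.001], "hand": 1} 
{"delta_pos": [-0.0011, 0.02, 0.0017], "delta_rot": [-0.0, -0.004, -0.0], "hand": 1} 
{"delta_pos": [-0.0011, 0.0199, 0.0016], "delta_rot": [-0.001, -0.003, -0.0], "hand": 1} 
# [0.4747 0.0221 0.1445] [-90.   0. -12.] [ 30.  62.   2. 117. -71.  92.  -1.] elb [ 0.41 -0.26  0.52] wr [ 0.41 -0.28  0.14]
{"delta_pos": [0.0024, 0.02, 0.0005], "delta_rot": [0.0, -0.0, -0.0], "hand": 1} 
{"delta_pos": [0.0025, 0.02, 0.0006], "delta_rot": [0.0, -0.0, -0.0], "hand": 1} 
# [0.4797 0.0221 0.1045] [-90.   0. -12.] [ 30.  66.   1. 114. -71.  91.   1.] elb [ 0.42 -0.27  0.48] wr [ 0.42 -0.28  0.1 ]
{"delta_pos": [-0.0, 0.0, 0.0092], "delta_rot": [0.0, -0.0, -0.0], "hand": 1} 
{"delta_pos": [-0.0, 0.0, 0.0091], "delta_rot": [0.0, -0.0, -0.0], "hand": 1} 
{"delta_pos": [-0.0, 0.0, 0.0092], "delta_rot": [0.0, -0.0, -0.0], "hand": 1} 
{"delta_pos": [-0.0, 0.0, 0.0092], "delta_rot": [0.0, -0.0, -0.0], "hand": 1} 
{"delta_pos": [-0.0, 0.0, 0.0091], "delta_rot": [0.0, -0.0, -0.0], "hand": 1} 
{"delta_pos": [-0.0, 0.0, 0.0092], "delta_rot": [0.0, -0.0, -0.0], "hand": 1} 
# [0.4911 0.0759 0.1045] [-90.   0. -12.] [ 26.  66.  -1. 117. -77.  88.   3.] elb [ 0.44 -0.24  0.48] wr [ 0.43 -0.22  0.1 ]
```

{"op": "step_arm", "data": {
  "increments": [
    {"delta_pos": [-0.0011,0.02,0.0016],"delta_rot": [-0.0005,-0.0036,-0.0003],"hand": 1},
    {"delta_pos": [-0.0011,0.02,0.0016],"delta_rot": [-0.0005,-0.0036,-0.0003],"hand": 1},
    {"delta_pos": [-0.0011,0.02,0.0016],"delta_rot": [-0.0005,-0.0036,-0.0003],"hand": 1},
    {"delta_pos": [-0.0011,0.02,0.0016],"delta_rot": [-0.0005,-0.0036,-0.0003],"hand": 1},
    {"delta_pos": [-0.0011,0.02,0.0016],"delta_rot": [-0.0005,-0.0036,-0.0003],"hand": 1},
    {"delta_pos": [-0.0011,0.02,0.0016],"delta_rot": [-0.0005,-0.0036,-0.0003],"hand": 1},
    {"delta_pos": [-0.0011,0.02,0.0016],"delta_rot": [-0.0005,-0.0036,-0.0003],"hand": 1},
    {"delta_pos": [-0.0011,0.02,0.0016],"delta_rot": [-0.0005,-0.0036,-0.0003],"hand": 1}
  ]
}}

```text
clock: 10.45
tool_pos: [0.4792, 0.0179, 0.1437]
eef_rot: [-90.3, -0.6, -12.1]
wrist_force: [0.2, 0.5, 0.5]
grip_width: 0.0855
```

```bash
python3 - <<'E'
from h import *
import pickle
o=observe(); print(o['joint_pos'].round(1),o['tool_pos'].round(4),o['eef_rot'].round(2))
c=eyes.calibration('wrist'); im=eyes.grab_frame('wrist'); cv2.imwrite('pics/wrist8.png',im[:,:,::-1]);pickle.dump(c,open('cw8.pkl','wb'))
im=eyes.grab_frame('side'); cv2.imwrite('pics/side8.png',cv2.resize(im[110:290,170:350,::-1],None,fx=3.3,fy=3.3,interpolation=cv2.INTER_CUBIC))
im=eyes.grab_frame('scene'); cv2.imwrite('pics/scene8.png',cv2.resize(im[120:270,130:400,::-1],None,fx=2.9,fy=2.9,interpolation=cv2.INTER_CUBIC))
import plan2
plan2.rows([(plan2.pre,plan2.RP,2),(plan2.T,plan2.RP,6)])
E
```

```text
[ 30.4  61.7   1.8 115.8 -70.9  92.1  -1.3] [0.4792 0.0179 0.1437] [-90.29  -0.61 -12.09]
{"delta_pos": [-0.0002, 0.0197, 0.0022], "delta_rot": [0.002, -0.001, 0.004], "hand": 1} 
{"delta_pos": [-0.0, 0.0198, 0.0021], "delta_rot": [0.002, -0.001, 0.004], "hand": 1} 
# [0.4797 0.0221 0.1045] [-90.   0. -12.] [ 30.  66.   2. 114. -71.  91.   1.] elb [ 0.42 -0.27  0.48] wr [ 0.42 -0.28  0.1 ]
{"delta_pos": [-0.0, -0.0, 0.0092], "delta_rot": [-0.0, -0.0, -0.0], "hand": 1} 
{"delta_pos": [-0.0, -0.0, 0.0091], "delta_rot": [-0.0, -0.0, -0.0], "hand": 1} 
{"delta_pos": [-0.0, -0.0, 0.0092], "delta_rot": [-0.0, -0.0, -0.0], "hand": 1} 
{"delta_pos": [-0.0, -0.0, 0.0092], "delta_rot": [-0.0, -0.0, -0.0], "hand": 1} 
{"delta_pos": [-0.0, -0.0, 0.0092], "delta_rot": [-0.0, -0.0, -0.0], "hand": 1} 
{"delta_pos": [-0.0, -0.0, 0.0091], "delta_rot": [-0.0, -0.0, -0.0], "hand": 1} 
# [0.4911 0.0758 0.1045] [-90.   0. -12.] [ 26.  66.  -1. 117. -77.  88.   3.] elb [ 0.44 -0.24  0.48] wr [ 0.43 -0.22  0.1 ]
```

View pics/wrist8.png

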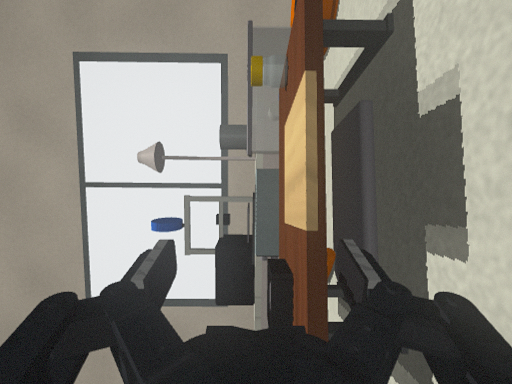

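View pics/side8.png

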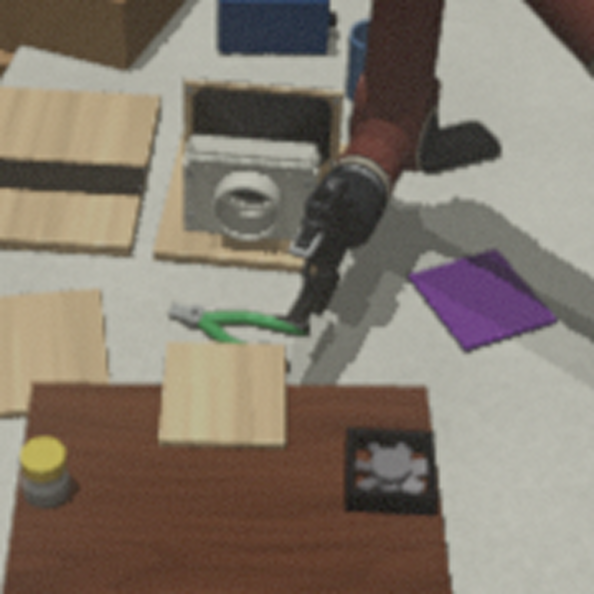

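View pics/scene8.png

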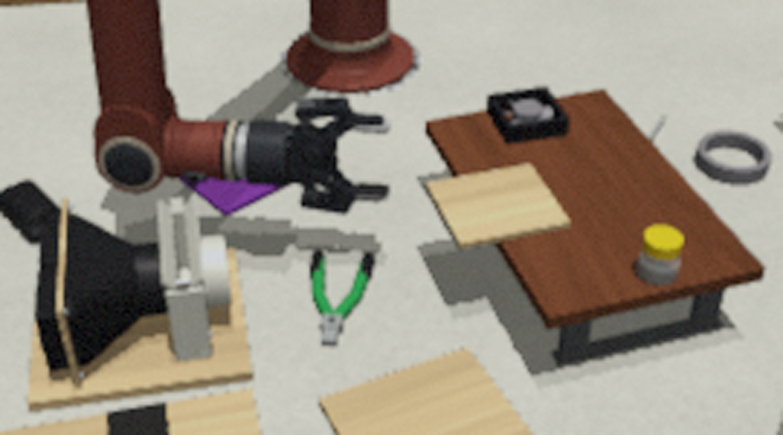

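```bash
python3 - <<'E'
import cv2
im=cv2.imread('pics/wrist8.png'); cv2.imwrite('pics/w8c.png',cv2.resize(im[60:240,270:340],None,fx=6,fy=3.3,interpolation=cv2.INTER_CUBIC))
from h import *; import pickle
c=pickle.load(open('cw8.pkl','rb'))
A=np.array([.4791,.0497,0]);u=np.array([.987,.161,0]);n=np.array([-.161,.987,0])
for p in [(304,228),(317,228),(304,72),(317,72),(306,150),(318,150)]:
    o,d=ray(c,p); t=((A-o)@n)/(d[0]@n); X=o+t*d[0]; print(p,X.round(4),'lat',((X-A)@u).round(4))
E
```

```text
(304, 228) [0.4794 0.0497 0.1102] lat 0.0003
(317, 228) [0.4795 0.0498 0.1011] lat 0.0004
(304, 72) [0.5901 0.0678 0.1098] lat 0.1124
(317, 72) [0.5902 0.0678 0.1004] lat 0.1126
(306, 150) [0.5337 0.0586 0.1086] lat 0.0553
(318, 150) [0.5338 0.0586 0.1   ] lat 0.0554
```

View pics/w8c.png

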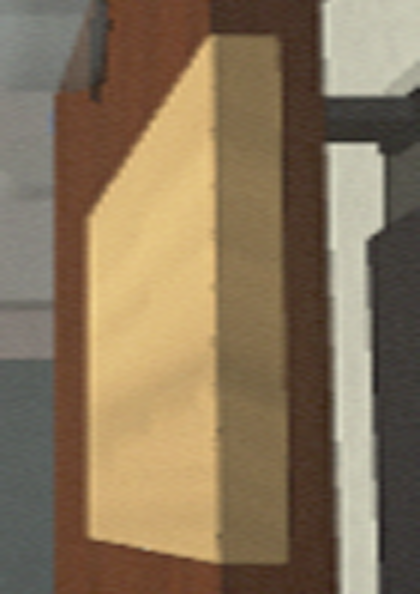

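{"op": "step_arm", "data": {
  "increments": [
    {"delta_pos": [0,0.0195,0.0021],"delta_rot": [0,0,0],"hand": 1},
    {"delta_pos": [0,0.0195,0.0021],"delta_rot": [0,0,0],"hand": 1},
    {"delta_pos": [0,0,0],"delta_rot": [0,0,0],"hand": 1},
    {"delta_pos": [0,0,0],"delta_rot": [0,0,0],"hand": 1},
    {"delta_pos": [0,0,0.01],"delta_rot": [0,0,0],"hand": 1},
    {"delta_pos": [0,0,0.01],"delta_rot": [0,0,0],"hand": 1},
    {"delta_pos": [0,0,0.005],"delta_rot": [0,0,0],"hand": 1},
    {"delta_pos": [0,0,0],"delta_rot": [0,0,0],"hand": 1}
  ]
}}

```text
clock: 11.6
tool_pos: [0.4844, 0.0469, 0.1053]
eef_rot: [-90.2, -0.3, -12.1]
wrist_force: [-0.5, -0.3, 0.4]
grip_width: 0.0853
```

```bash
python3 - <<'E'
from h import *
o=observe(); print(o['joint_pos'].round(1),o['tool_pos'].round(4),o['eef_rot'].round(2))
import plan2
plan2.rows([(plan2.T+[0,0,.0003],plan2.RP,4)])
E
```

```text
[ 28.4  66.1   0.  115.9 -73.7  89.3   2.3] [0.4844 0.0469 0.1053] [-90.17  -0.35 -12.15]
{"delta_pos": [0.0001, 0.0001, 0.0074], "delta_rot": [0.001, -0.001, 0.002], "hand": 1} 
{"delta_pos": [0.0001, 0.0001, 0.0075], "delta_rot": [0.001, -0.0, 0.001], "hand": 1} 
{"delta_pos": [0.0001, 0.0001, 0.0074], "delta_rot": [0.0, -0.001, 0.002], "hand": 1} 
{"delta_pos": [0.0002, 0.0001, 0.0075], "delta_rot": [0.001, -0.001, 0.001], "hand": 1} 
# [0.4911 0.0759 0.1048] [-90.  -0. -12.] [ 26.  66.  -1. 117. -77.  88.   3.] elb [ 0.44 -0.24  0.48] wr [ 0.43 -0.22  0.1 ]
```

{"op": "step_arm", "data": {
  "increments": [
    {"delta_pos": [0,0.0003,0.008],"delta_rot": [0.001,0,0.002],"hand": 1},
    {"delta_pos": [0,0.0003,0.008],"delta_rot": [0.001,0,0.002],"hand": 1},
    {"delta_pos": [0,0,0.008],"delta_rot": [0.001,0,0.002],"hand": 1},
    {"delta_pos": [0,0,0.0055],"delta_rot": [0,0,0],"hand": 1},
    {"delta_pos": [0,0,0],"delta_rot": [0,0,0],"hand": 1},
    {"delta_pos": [0,0,0],"delta_rot": [0,0,0],"hand": 1},
    {"delta_pos": [0,0,0],"delta_rot": [0,0,0],"hand": 1},
    {"delta_pos": [0,0,0],"delta_rot": [0,0,0],"hand": 1}
  ]
}}

```text
clock: 12.6
tool_pos: [0.4908, 0.0748, 0.1043]
eef_rot: [-90.1, -0.0, -12.2]
wrist_force: [-0.0, -0.3, 0.9]
grip_width: 0.0853
```

```bash
python3 - <<'E'
from h import *
o=observe(); print(o['joint_pos'].round(1),o['tool_pos'].round(4),o['eef_rot'].round(2),o['wrist_force'].round(1))
im=eyes.grab_frame('wrist'); cv2.imwrite('pics/wrist9.png',im[:,:,::-1])
im=eyes.grab_frame('scene'); cv2.imwrite('pics/scene9.png',cv2.resize(im[130:240,150:370,::-1],None,fx=3.5,fy=3.5,interpolation=cv2.INTER_CUBIC))
E
```

```text
[ 27.4  66.4  -3.2 117.1 -76.3  86.3   2.6] [0.4908 0.0748 0.1043] [-9.006e+01 -1.000e-02 -1.222e+01] [-0.  -0.3  0.9]
```

View pics/wrist9.png

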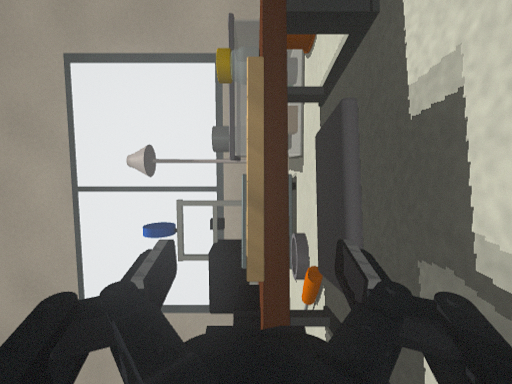

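View pics/scene9.png

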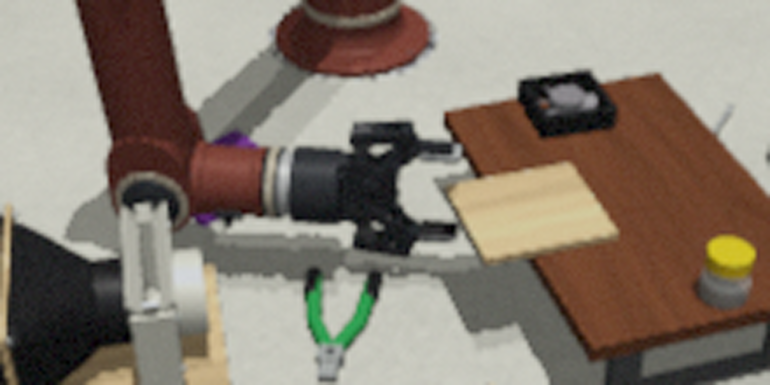

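The fingers straddle the overhang, with the blade edge at column 255, midway between the pads. I close on it.

{"op": "step_arm", "data": {
  "increments": [
    {"delta_pos": [0,-0.0005,0],"delta_rot": [0,0,0],"hand": 0},
    {"delta_pos": [0,0,0],"delta_rot": [0,0,0],"hand": 0},
    {"delta_pos": [0,0,0],"delta_rot": [0,0,0],"hand": 0},
    {"delta_pos": [0,0,0],"delta_rot": [0,0,0],"hand": 0},
    {"delta_pos": [0,0,0],"delta_rot": [0,0,0],"hand": 0},
    {"delta_pos": [0,0,0],"delta_rot": [0,0,0],"hand": 0},
    {"delta_pos": [0,0,0],"delta_rot": [0,0,0],"hand": 0},
    {"delta_pos": [0,0,0],"delta_rot": [0,0,0],"hand": 0}
  ]
}}

```text
clock: 13.7
tool_pos: [0.4907, 0.075, 0.1047]
eef_rot: [-90.1, -0.0, -12.2]
wrist_force: [-0.1, 0.1, 0.0]
grip_width: 0.0079
```

```bash
python3 - <<'E'
from h import *
o=observe(); print(o['joint_pos'].round(1),o['tool_pos'].round(4),o['eef_rot'].round(2),o['wrist_force'].round(1),o['grip_width'])
im=eyes.grab_frame('wrist'); cv2.imwrite('pics/wrist10.png',im[:,:,::-1])
E
```

```text
[ 27.4  66.3  -3.2 117.1 -76.3  86.3   2.6] [0.4907 0.075  0.1047] [-9.005e+01 -1.000e-02 -1.221e+01] [-0.1  0.1  0. ] 0.007907626084737052
```

View pics/wrist10.png

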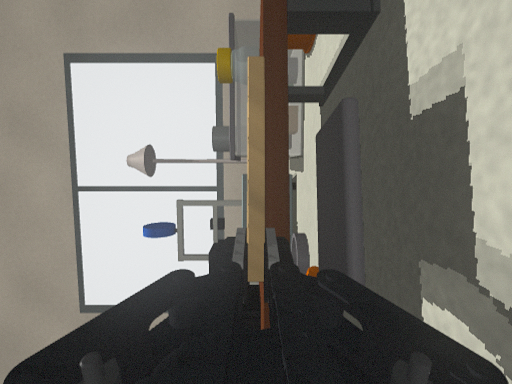

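{"op": "step_arm", "data": {
  "increments": [
    {"delta_pos": [0,-0.004,0],"delta_rot": [0,0,0],"hand": 0},
    {"delta_pos": [0,-0.008,0],"delta_rot": [0,0,0],"hand": 0},
    {"delta_pos": [0,-0.012,0],"delta_rot": [0,0,0],"hand": 0},
    {"delta_pos": [0,-0.016,0],"delta_rot": [0,0,0],"hand": 0},
    {"delta_pos": [0,-0.02,0],"delta_rot": [0,0,0],"hand": 0},
    {"delta_pos": [0,-0.02,0],"delta_rot": [0,0,0],"hand": 0},
    {"delta_pos": [0,-0.02,0],"delta_rot": [0,0,0],"hand": 0},
    {"delta_pos": [0,-0.02,0],"delta_rot": [0,0,0],"hand": 0}
  ]
}}

```text
clock: 14.75
tool_pos: [0.4904, 0.0753, 0.2266]
eef_rot: [-90.0, -0.0, -12.2]
wrist_force: [1.1, -0.6, -1.4]
grip_width: 0.008
```

```bash
python3 - <<'E'
from h import *
o=observe(); print(o['joint_pos'].round(1),o['tool_pos'].round(4),o['eef_rot'].round(2),o['wrist_force'].round(1),o['torque'].round(3),o['grip_width'])
im=eyes.grab_frame('side'); cv2.imwrite('pics/side11.png',im[:,:,::-1])
im=eyes.grab_frame('wrist'); cv2.imwrite('pics/wrist11.png',im[:,:,::-1])
E
```

```text
[ 27.8  51.8  -4.  120.6 -76.5  88.6  -8.1] [0.4904 0.0753 0.2266] [-9.004e+01 -4.000e-02 -1.218e+01] [ 1.1 -0.6 -1.4] [-1.302  0.328  0.041] 0.00798032948354576
```

View pics/side11.png

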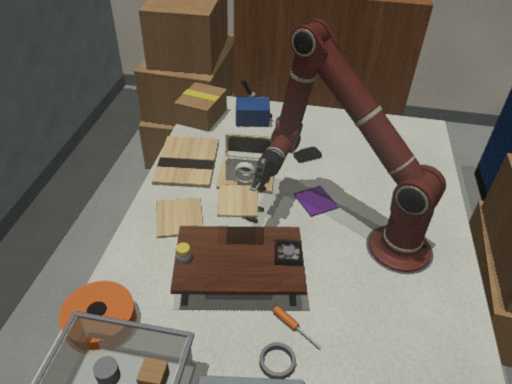

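View pics/wrist11.png

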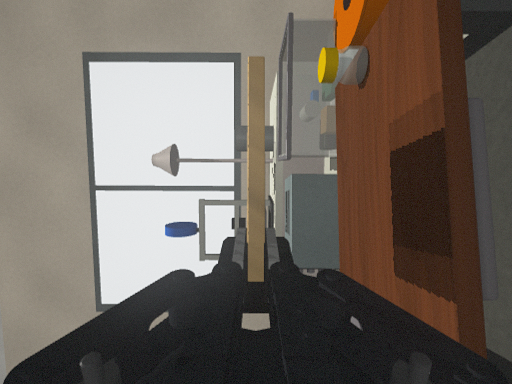

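```bash
cat > plan3.py <<'E'
from rows import *
F=np.array([.5365,.059]);b=np.array([-.1616,.9869,0])
Rb=Ro.from_euler('z',99.3,degrees=True); C=np.r_[F+.065*b[:2],.1047]
pg=np.array([.4907,.075,.1047]);Rg=rpy(-90.05,-.01,-12.21)
Rbt=Rg.inv()*Rb; pbt=Rg.inv().apply(C-pg)   # blade in tool
G=np.array([.567,-.2315]); yg=4.85
def goal(z,xy=G,yaw=yg):
    "z= height of blade's middle (home .095)"
    ug=np.array([np.cos(np.radians(yaw)),np.sin(np.radians(yaw)),0])
    xb=np.array([0,0,-1.]);yb=-ug;R=Ro.from_matrix(np.c_[xb,yb,np.cross(xb,yb)])
    Rt=R*Rbt.inv(); return np.r_[xy,z]-Rt.apply(pbt),Rt
def blade(p,R):
    Rw=R*Rbt; c=p+R.apply(pbt); return c,Rw,c+Rw.apply([[sx*.065,sy*.058,0] for sx in(1,-1) for sy in(1,-1)])
if __name__=='__main__':
    print('blade in tool',pbt.round(4),Rbt.as_euler('xyz',degrees=True).round(1))
    p,R=goal(.245); print(p.round(4),R.as_euler('xyz',degrees=True).round(1),goal(.095)[0].round(4))
    o=observe(); p0=o['tool_pos'];R0=rpy(*o['eef_rot'])
    q=rows([(p0+[0,-.07,.10],R0,4),(p+[0,.03,.02],R,16),(p,R,4)])
    rows([(goal(.095)[0],R,12)],start=(p,R),q=q,pr=False)
E
python3 plan3.py
```

```text
blade in tool [ 0.0243 -0.      0.0545] [ -90.1  -68.5 -179.9]
[ 0.5245 -0.2351  0.2868] [179.9 -21.5   4.9] [ 0.5245 -0.2351  0.1368]
{"delta_pos": [0.0038, -0.025, -0.0171], "delta_rot": [0.0, 0.0, 0.0], "hand": 1} 
{"delta_pos": [0.0038, -0.025, -0.0171], "delta_rot": [0.0, 0.0, 0.0], "hand": 1} 
{"delta_pos": [0.0038, -0.0249, -0.0171], "delta_rot": [0.0, 0.0, 0.0], "hand": 1} 
{"delta_pos": [0.0037, -0.025, -0.0172], "delta_rot": [0.0, 0.0, 0.0], "hand": 1} 
# [0.4904 0.0054 0.3274] [-90.   -0.2 -12.2] [ 33.  42.  -2. 114. -71.  97. -23.] elb [ 0.29 -0.22  0.67] wr [ 0.43 -0.29  0.33]
{"delta_pos": [0.0049, 0.0013, -0.0124], "delta_rot": [-0.093, 0.004, -0.032], "hand": 1} 
{"delta_pos": [0.0048, 0.0026, -0.0122], "delta_rot": [-0.092, 0.003, -0.032], "hand": 1} 
{"delta_pos": [0.0048, 0.0039, -0.0119], "delta_rot": [-0.093, 0.004, -0.033], "hand": 1} 
{"delta_pos": [0.0046, 0.0051, -0.0115], "delta_rot": [-0.093, 0.004, -0.032], "hand": 1} 
{"delta_pos": [0.0046, 0.0063, -0.0109], "delta_rot": [-0.093, 0.003, -0.032], "hand": 1} 
{"delta_pos": [0.0043, 0.0075, -0.0102], "delta_
[... 987 characters left out ...]
-21.5   4.9] [ 10.  16.  19. 106. -25.  43. -41.] elb [ 0.14 -0.05  0.79] wr [ 0.41 -0.21  0.59]
{"delta_pos": [-0.0024, 0.0075, 0.0044], "delta_rot": [0.0, -0.0, -0.0], "hand": 1} 
{"delta_pos": [-0.0024, 0.0074, 0.0045], "delta_rot": [0.0, -0.0, -0.0], "hand": 1} 
{"delta_pos": [-0.0024, 0.0075, 0.0044], "delta_rot": [0.0, -0.0, -0.0], "hand": 1} 
{"delta_pos": [-0.0025, 0.0075, 0.0044], "delta_rot": [0.0, -0.0, -0.0], "hand": 1} 
# [ 0.5245 -0.2351  0.2868] [179.9 -21.5   4.9] [ 15.  18.  18. 106. -28.  42. -35.] elb [ 0.16 -0.06  0.78] wr [ 0.41 -0.24  0.57]
# [ 0.5246 -0.2351  0.1368] [179.9 -21.5   4.9] [ 25.  30.   4. 117. -43.  20. -18.] elb [ 0.24 -0.14  0.73] wr [ 0.41 -0.24  0.42]
```

{"op": "step_arm", "data": {
  "increments": [
    {"delta_pos": [0.0038,-0.025,-0.017],"delta_rot": [0,0,0],"hand": 0},
    {"delta_pos": [0.0038,-0.025,-0.017],"delta_rot": [0,0,0],"hand": 0},
    {"delta_pos": [0.0038,-0.025,-0.017],"delta_rot": [0,0,0],"hand": 0},
    {"delta_pos": [0.0038,-0.025,-0.017],"delta_rot": [0,0,0],"hand": 0},
    {"delta_pos": [0.0049,0.0013,-0.0124],"delta_rot": [-0.093,0.004,-0.032],"hand": 0},
    {"delta_pos": [0.0048,0.0026,-0.0122],"delta_rot": [-0.093,0.004,-0.032],"hand": 0},
    {"delta_pos": [0.0048,0.0039,-0.0119],"delta_rot": [-0.093,0.004,-0.032],"hand": 0},
    {"delta_pos": [0.0046,0.0051,-0.0115],"delta_rot": [-0.093,0.004,-0.032],"hand": 0}
  ]
}}

```text
clock: 15.85
tool_pos: [0.499, -0.0474, 0.3192]
eef_rot: [-111.6, -7.3, -11.7]
wrist_force: [0.3, 0.0, -1.2]
grip_width: 0.008
```

{"op": "step_arm", "data": {
  "increments": [
    {"delta_pos": [0.0046,0.0063,-0.0109],"delta_rot": [-0.093,0.004,-0.032],"hand": 0},
    {"delta_pos": [0.0043,0.0075,-0.0102],"delta_rot": [-0.093,0.004,-0.032],"hand": 0},
    {"delta_pos": [0.0041,0.0085,-0.0095],"delta_rot": [-0.093,0.004,-0.032],"hand": 0},
    {"delta_pos": [0.0039,0.0095,-0.0087],"delta_rot": [-0.093,0.003,-0.032],"hand": 0},
    {"delta_pos": [0.0036,0.0103,-0.0077],"delta_rot": [-0.093,0.004,-0.032],"hand": 0},
    {"delta_pos": [0.0032,0.0111,-0.0067],"delta_rot": [-0.093,0.003,-0.032],"hand": 0},
    {"delta_pos": [0.0029,0.0118,-0.0057],"delta_rot": [-0.093,0.004,-0.032],"hand": 0},
    {"delta_pos": [0.0026,0.0124,-0.0045],"delta_rot": [-0.093,0.003,-0.032],"hand": 0}
  ]
}}

```text
clock: 16.85
tool_pos: [0.5152, -0.1521, 0.3086]
eef_rot: [-156.4, -18.7, -2.7]
wrist_force: [0.6, 0.3, -1.6]
grip_width: 0.0079
```

```bash
python3 - <<'E'
from plan3 import *
o=observe(); print(o['joint_pos'].round(1),o['tool_pos'].round(4),o['eef_rot'].round(2),o['wrist_force'].round(1),o['grip_width'])
p,R=goal(.245)
rows([(p+[0,.03,.02],R,4),(p,R,4)],hand=0)
E
```

```text
[ 19.8  20.   14.5 103.1 -40.3  61.2 -34.2] [ 0.5152 -0.1521  0.3086] [-156.43  -18.69   -2.67] [ 0.6  0.3 -1.6] 0.00789719376301145
{"delta_pos": [0.0026, 0.0126, -0.004], "delta_rot": [-0.092, 0.006, -0.033], "hand": 0} 
{"delta_pos": [0.0023, 0.0129, -0.0028], "delta_rot": [-0.091, 0.006, -0.033], "hand": 0} 
{"delta_pos": [0.0018, 0.0133, -0.0016], "delta_rot": [-0.092, 0.005, -0.033], "hand": 0} 
{"delta_pos": [0.0014, 0.0133, -0.0004], "delta_rot": [-0.092, 0.006, -0.033], "hand": 0} 
# [ 0.5245 -0.2051  0.3068] [179.9 -21.5   4.9] [ 10.  16.  19. 106. -25.  43. -41.] elb [ 0.14 -0.05  0.79] wr [ 0.41 -0.21  0.59]
{"delta_pos": [-0.0024, 0.0075, 0.0044], "delta_rot": [0.0, 0.0, 0.0], "hand": 0} 
{"delta_pos": [-0.0025, 0.0075, 0.0045], "delta_rot": [0.0, 0.0, 0.0], "hand": 0} 
{"delta_pos": [-0.0024, 0.0074, 0.0044], "delta_rot": [0.0, 0.0, 0.0], "hand": 0} 
{"delta_pos": [-0.0024, 0.0075, 0.0044], "delta_rot": [0.0, 0.0, 0.0], "hand": 0} 
# [ 0.5246 -0.2351  0.2868] [179.9 -21.5   4.9] [ 14.  18.  18. 106. -28.  42. -35.] elb [ 0.16 -0.06  0.78] wr [ 0.41 -0.24  0.57]
```

{"op": "step_arm", "data": {
  "increments": [
    {"delta_pos": [0.0026,0.0126,-0.0035],"delta_rot": [-0.092,0.005,-0.032],"hand": 0},
    {"delta_pos": [0.0022,0.0129,-0.0028],"delta_rot": [-0.092,0.005,-0.032],"hand": 0},
    {"delta_pos": [0.0018,0.0133,-0.0016],"delta_rot": [-0.092,0.005,-0.032],"hand": 0},
    {"delta_pos": [0.0013,0.0133,0],"delta_rot": [-0.092,0.005,-0.032],"hand": 0},
    {"delta_pos": [-0.0024,0.0075,0.0044],"delta_rot": [0,0,0],"hand": 0},
    {"delta_pos": [-0.0024,0.0075,0.0044],"delta_rot": [0,0,0],"hand": 0},
    {"delta_pos": [-0.0024,0.0075,0.0044],"delta_rot": [0,0,0],"hand": 0},
    {"delta_pos": [-0.0012,0.0075,0.0022],"delta_rot": [0,0,0],"hand": 0}
  ]
}}

```text
clock: 17.85
tool_pos: [0.5253, -0.2364, 0.2884]
eef_rot: [-179.9, -21.4, 4.5]
wrist_force: [0.5, 0.0, 0.0]
grip_width: 0.0076
```

{"op": "step_arm", "data": {
  "increments": [
    {"delta_pos": [0,0,0],"delta_rot": [0,0,0],"hand": 0},
    {"delta_pos": [0,0,0],"delta_rot": [0,0,0],"hand": 0},
    {"delta_pos": [0,0,0],"delta_rot": [0,0,0],"hand": 0},
    {"delta_pos": [0,0,0],"delta_rot": [0,0,0],"hand": 0},
    {"delta_pos": [0,0,0],"delta_rot": [0,0,0],"hand": 0},
    {"delta_pos": [0,0,0],"delta_rot": [0,0,0],"hand": 0},
    {"delta_pos": [0,0,0],"delta_rot": [0,0,0],"hand": 0},
    {"delta_pos": [0,0,0],"delta_rot": [0,0,0],"hand": 0}
  ]
}}

```text
clock: 18.85
tool_pos: [0.5258, -0.2353, 0.2892]
eef_rot: [-180.0, -21.4, 4.6]
wrist_force: [-0.4, 0.4, -1.2]
grip_width: 0.0078
```

```bash
cat > look.py <<'E'
import sys
from h import *
from plan3 import *
import pickle
n=sys.argv[1]
o=observe(); print(o['clock'],o['joint_pos'].round(1),o['tool_pos'].round(4),o['eef_rot'].round(2),o['wrist_force'].round(1),o['torque'].round(3),o['grip_width'].round(4))
c,Rw,P=blade(o['tool_pos'],rpy(*o['eef_rot'])); print('blade c',c.round(4),'xb',Rw.apply([1,0,0]).round(3),'lat',Rw.apply([0,-1,0]).round(3))
W=eyes.calibration('wrist')
for cam in ('wrist','side','scene'):
    cc=W if cam=='wrist' else eyes.calibration(cam)
    im=eyes.grab_frame(cam)[:,:,::-1].copy(); cv2.imwrite(f'pics/{cam}{n}.png',im)
    t=(4.5e-3)
    Q=np.vstack([c+Rw.apply([[sx*.065,sy*.058,sz*.0045] for sz in(1,-1)]) for sx,sy in((1,1),(1,-1),(-1,-1),(-1,1))])
    px=proj(cc,Q); ctr=px.mean(0); 
    x=int(np.clip(ctr[0]-80,0,352));y=int(np.clip(ctr[1]-55,0,264)); s=4.6
    if cam=='wrist': x,y,s=100,60,2.2; w,h=340,270
    else: w,h=160,120
    cr=cv2.resize(im[y:y+h,x:x+w],None,fx=s,fy=s,interpolation=cv2.INTER_CUBIC)
    for k in range(0,8): cv2.circle(cr,tuple(int(v) for v in (px[k]-[x,y]+.5)*s),2,(0,0,255) if k%2==0 else (255,0,0),-1)
    ug=np.array([np.cos(np.radians(yg)),np.sin(np.radians(yg)),0]);vg=np.array([-ug[1],ug[0],0])
    M=np.array([np.r_[G,.125]+a*.0695*ug+b_*.018*vg for a,b_ in((1,1),(1,-1),(-1,-1),(-1,1))])
    for m in proj(cc,M): cv2.circle(cr,tuple(int(v) for v in (m-[x,y]+.5)*s),2,(0,255,0),-1)
    cv2.imwrite(f'pics/{cam}{n}c.png',cr)
pickle.dump((W,o),open(f'l{n}.pkl','wb'))
E
python3 look.py 12
```

```text
Traceback (most recent call last):
  File "look.py", line 6, in <module>
    o=observe(); print(o['clock'],o['joint_pos'].round(1),o['tool_pos'].round(4),o['eef_rot'].round(2),o['wrist_force'].round(1),o['torque'].round(3),o['grip_width'].round(4))
                                                                                                                                                      ^^^^^^^^^^^^^^^^^^^^^
AttributeError: 'float' object has no attribute 'round'
```

```bash
sed -i "s/o\['grip_width'\].round(4)/o['grip_width']/" look.py; python3 look.py 12
```

```text
18.85 [ 14.1  18.6  18.7 105.8 -27.7  42.  -36. ] [ 0.5258 -0.2353  0.2892] [-179.97  -21.42    4.57] [-0.4  0.4 -1.2] [-0.054  0.508 -0.034] 0.007832035230718801
blade c [ 0.5682 -0.2319  0.2474] xb [-0.002  0.001 -1.   ] lat [ 0.997  0.08  -0.002]
```

View pics/wrist12c.png

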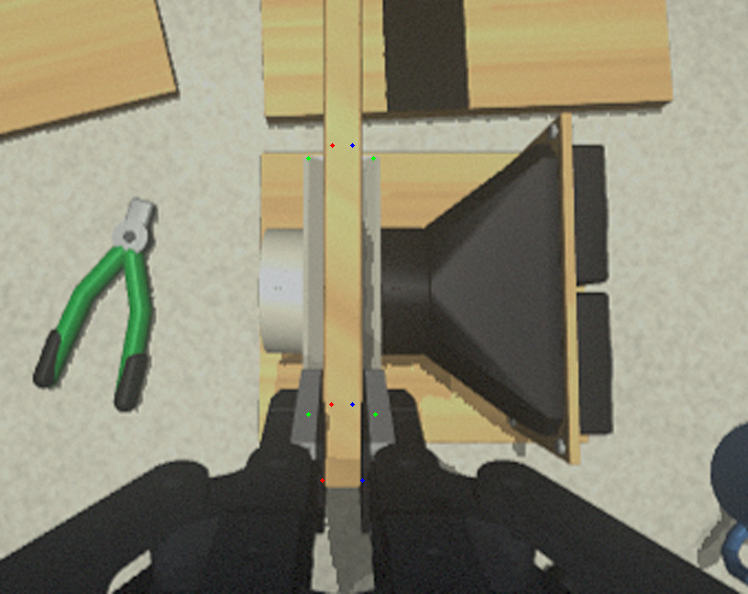

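View pics/side12c.png

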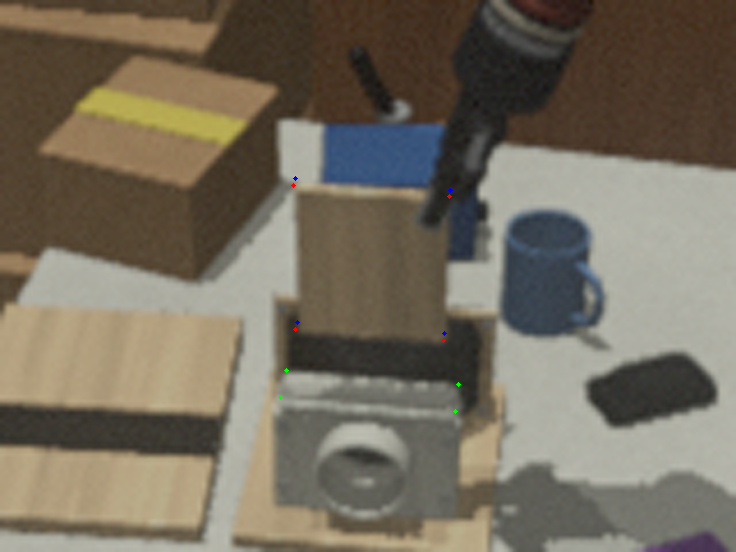

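View pics/scene12c.png

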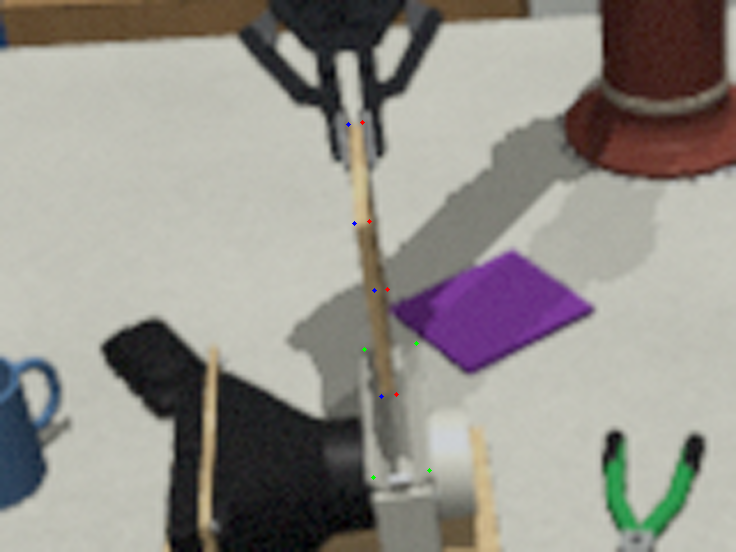

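The blade hangs upright over the mouth. The predicted corners match within about 1 mm in all three views, and the blade lies centred between the lips at wrist columns 325–362 of 305–380 in the crop. I lower it into the flare.

{"op": "step_arm", "data": {
  "increments": [
    {"delta_pos": [-0.0037,0,0.0066],"delta_rot": [0,0,0],"hand": 0},
    {"delta_pos": [-0.0027,0,0.007],"delta_rot": [0,0,0],"hand": 0},
    {"delta_pos": [-0.0027,0,0.007],"delta_rot": [0,0,0],"hand": 0},
    {"delta_pos": [-0.0027,0,0.007],"delta_rot": [0,0,0],"hand": 0},
    {"delta_pos": [-0.0027,0,0.007],"delta_rot": [0,0,0],"hand": 0},
    {"delta_pos": [-0.0027,0,0.007],"delta_rot": [0,0,0],"hand": 0},
    {"delta_pos": [-0.0027,0,0.007],"delta_rot": [0,0,0],"hand": 0},
    {"delta_pos": [0,0,0],"delta_rot": [0,0,0],"hand": 0}
  ]
}}

```text
clock: 20.0
tool_pos: [0.5247, -0.2351, 0.2359]
eef_rot: [-179.9, -21.3, 4.5]
wrist_force: [-1.2, 0.5, -0.8]
grip_width: 0.0077
```

```bash
python3 look.py 13
```

```text
20.0 [ 16.7  22.   15.6 110.4 -32.5  34.8 -30.4] [ 0.5247 -0.2351  0.2359] [-179.91  -21.35    4.55] [-1.2  0.5 -0.8] [-0.001  0.443  0.003] 0.0076584723646723986
blade c [ 0.567  -0.2316  0.1939] xb [-0.003  0.002 -1.   ] lat [ 0.997  0.08  -0.003]
```

View pics/wrist13c.png

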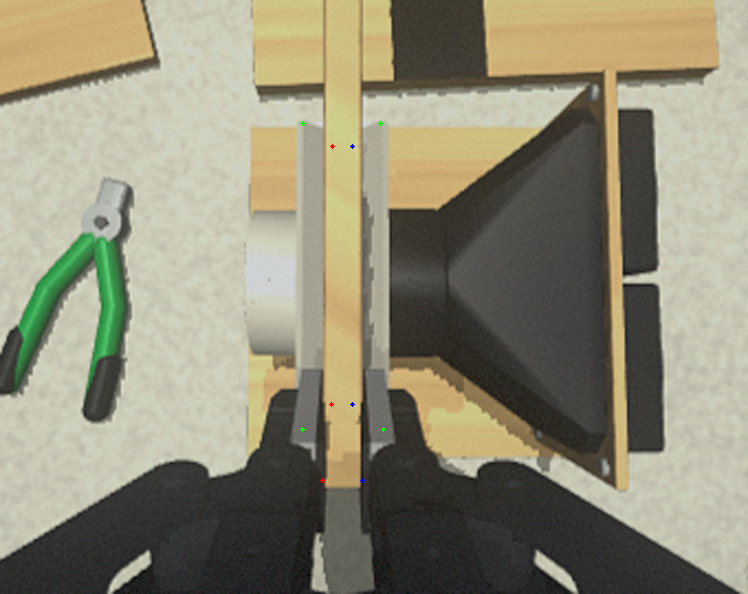

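View pics/side13c.png

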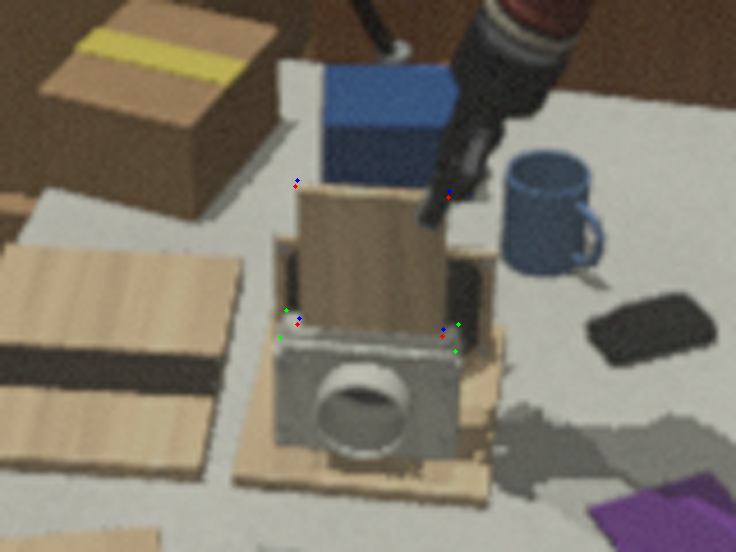

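View pics/scene13c.png

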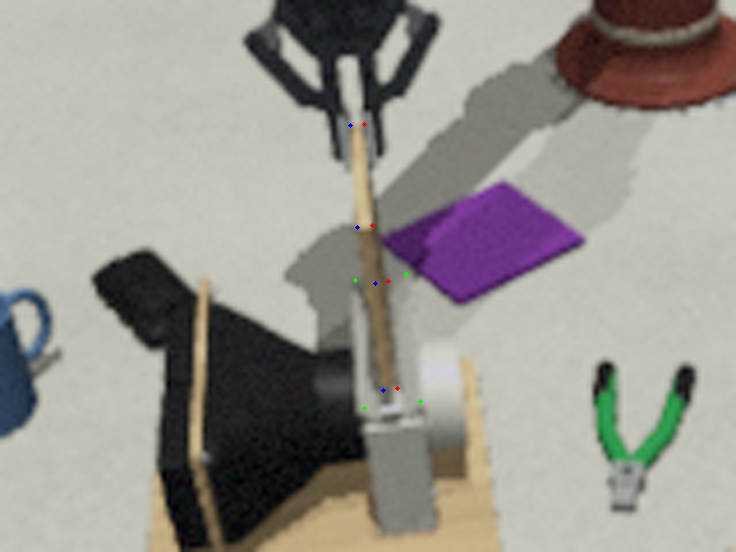

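{"op": "step_arm", "data": {
  "increments": [
    {"delta_pos": [-0.0008,0,0.0044],"delta_rot": [0,0,0],"hand": 0},
    {"delta_pos": [-0.0016,0,0.0041],"delta_rot": [0,0,0],"hand": 0},
    {"delta_pos": [-0.0016,0,0.0041],"delta_rot": [0,0,0],"hand": 0},
    {"delta_pos": [-0.0016,0,0.0041],"delta_rot": [0,0,0],"hand": 0},
    {"delta_pos": [-0.0016,0,0.0041],"delta_rot": [0,0,0],"hand": 0},
    {"delta_pos": [-0.0016,0,0.0041],"delta_rot": [0,0,0],"hand": 0},
    {"delta_pos": [-0.0016,0,0.0041],"delta_rot": [0,0,0],"hand": 0},
    {"delta_pos": [0,0,0],"delta_rot": [0,0,0],"hand": 0}
  ]
}}

```text
clock: 21.15
tool_pos: [0.5257, -0.2351, 0.2055]
eef_rot: [-179.9, -21.4, 4.6]
wrist_force: [1.1, 0.1, -0.7]
grip_width: 0.0077
```

```bash
python3 - <<'E'
from plan3 import *
o=observe(); print(o['joint_pos'].round(1),o['tool_pos'].round(4),o['eef_rot'].round(2),o['wrist_force'].round(1),o['torque'].round(3))
c,Rw,P=blade(o['tool_pos'],rpy(*o['eef_rot'])); print(c.round(4),Rw.apply([0,-1,0]).round(3),Rw.apply([1,0,0]).round(3))
E
```

```text
[ 18.6  24.3  13.1 112.5 -35.7  30.6 -26.8] [ 0.5257 -0.2351  0.2055] [-179.93  -21.38    4.55] [ 1.1  0.1 -0.7] [-0.067  0.545 -0.009]
[ 0.5681 -0.2317  0.1636] [ 0.997  0.08  -0.002] [-0.002  0.002 -1.   ]
```

{"op": "step_arm", "data": {
  "increments": [
    {"delta_pos": [-0.0018,0,0.0047],"delta_rot": [0,0,0],"hand": 0},
    {"delta_pos": [-0.0018,0,0.0047],"delta_rot": [0,0,0],"hand": 0},
    {"delta_pos": [-0.0018,0,0.0047],"delta_rot": [0,0,0],"hand": 0},
    {"delta_pos": [-0.0018,0,0.0047],"delta_rot": [0,0,0],"hand": 0},
    {"delta_pos": [-0.0018,0,0.0047],"delta_rot": [0,0,0],"hand": 0},
    {"delta_pos": [-0.0018,0,0.0047],"delta_rot": [0,0,0],"hand": 0},
    {"delta_pos": [-0.0018,0,0.0047],"delta_rot": [0,0,0],"hand": 0},
    {"delta_pos": [-0.0018,0,0.0047],"delta_rot": [0,0,0],"hand": 0}
  ]
}}

```text
clock: 22.15
tool_pos: [0.5263, -0.2352, 0.1653]
eef_rot: [-180.0, -21.4, 4.6]
wrist_force: [-0.7, 0.2, -1.7]
grip_width: 0.0076
```

```bash
python3 look.py 14
```

```text
22.15 [ 21.8  27.6   8.7 115.  -40.1  24.8 -21.6] [ 0.5263 -0.2352  0.1653] [-179.97  -21.42    4.57] [-0.7  0.2 -1.7] [-0.053  0.496 -0.024] 0.007625860293008212
blade c [ 0.5687 -0.2318  0.1234] xb [-0.002  0.001 -1.   ] lat [ 0.997  0.08  -0.002]
```

View pics/wrist14c.png

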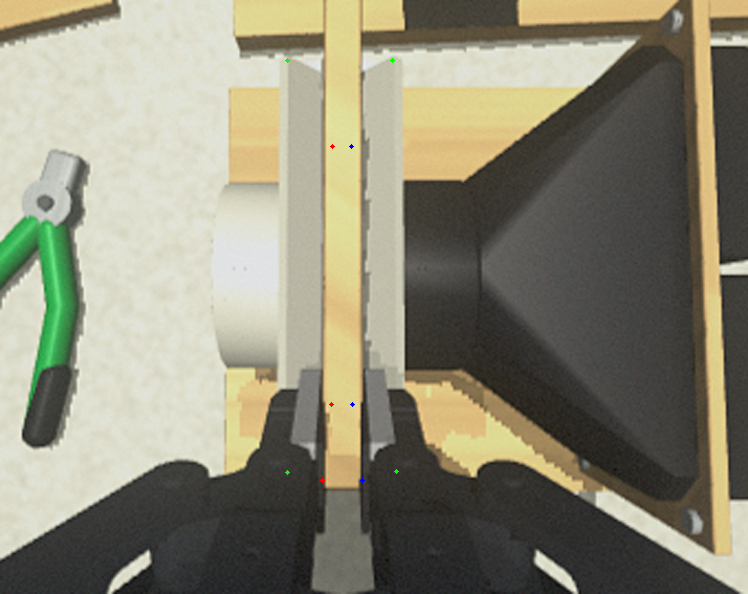

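View pics/side14c.png

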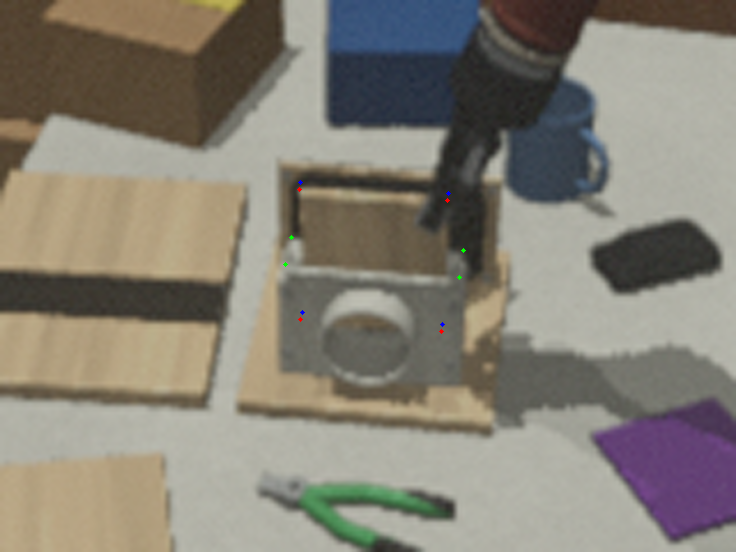

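{"op": "step_arm", "data": {
  "increments": [
    {"delta_pos": [-0.0015,0,0.0037],"delta_rot": [0,0,0],"hand": 0},
    {"delta_pos": [-0.0015,0,0.0037],"delta_rot": [0,0,0],"hand": 0},
    {"delta_pos": [-0.0015,0,0.0037],"delta_rot": [0,0,0],"hand": 0},
    {"delta_pos": [-0.0015,0,0.0037],"delta_rot": [0,0,0],"hand": 0},
    {"delta_pos": [-0.0015,0,0.0037],"delta_rot": [0,0,0],"hand": 0},
    {"delta_pos": [-0.0015,0,0.0037],"delta_rot": [0,0,0],"hand": 0},
    {"delta_pos": [0,0,0],"delta_rot": [0,0,0],"hand": 0},
    {"delta_pos": [0,0,0],"delta_rot": [0,0,0],"hand": 0}
  ]
}}

```text
clock: 23.3
tool_pos: [0.5261, -0.2353, 0.1418]
eef_rot: [-180.0, -21.4, 4.6]
wrist_force: [0.6, 0.5, -1.5]
grip_width: 0.008
```

{"op": "step_arm", "data": {
  "increments": [
    {"delta_pos": [-0.0004,0,0.0009],"delta_rot": [0,0,0],"hand": 0},
    {"delta_pos": [-0.0004,0,0.0009],"delta_rot": [0,0,0],"hand": 0},
    {"delta_pos": [-0.0002,0,0.0005],"delta_rot": [0,0,0],"hand": 0},
    {"delta_pos": [-0.0002,0,0.0005],"delta_rot": [0,0,0],"hand": 0},
    {"delta_pos": [0,0,0],"delta_rot": [0,0,0],"hand": 0},
    {"delta_pos": [0,0,0],"delta_rot": [0,0,0],"hand": 0},
    {"delta_pos": [0,0,0],"delta_rot": [0,0,0],"hand": 0},
    {"delta_pos": [0,0,0],"delta_rot": [0,0,0],"hand": 0}
  ]
}}

```text
clock: 24.3
tool_pos: [0.5259, -0.2352, 0.1387]
eef_rot: [-180.0, -21.4, 4.6]
wrist_force: [0.1, 0.1, -0.1]
grip_width: 0.0083
```

```bash
python3 look.py 15
```

```text
24.3 [ 24.4  29.9   5.  116.5 -43.1  20.7 -18.1] [ 0.5259 -0.2352  0.1387] [-179.97  -21.43    4.57] [ 0.1  0.1 -0.1] [-0.041  0.508  0.016] 0.008338387996246801
blade c [ 0.5683 -0.2318  0.0968] xb [-0.002  0.001 -1.   ] lat [ 0.997  0.08  -0.001]
```

View pics/side15c.png

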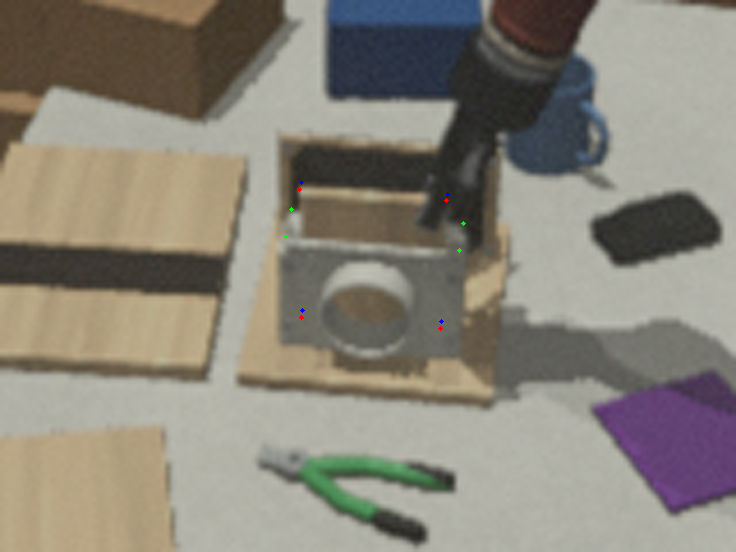

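View pics/scene15c.png

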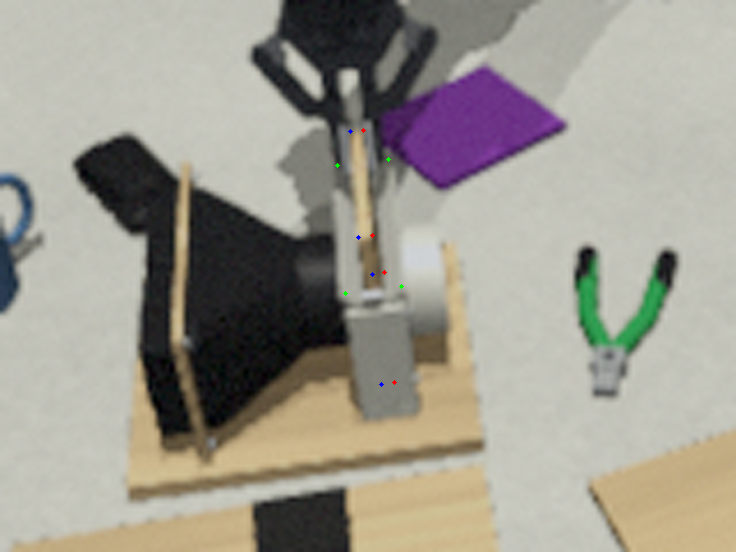

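{"op": "step_arm", "data": {
  "increments": [
    {"delta_pos": [-0.0002,0,0.0005],"delta_rot": [0,0,0],"hand": 0},
    {"delta_pos": [0,0,0],"delta_rot": [0,0,0],"hand": 0},
    {"delta_pos": [-0.0002,0,0.0005],"delta_rot": [0,0,0],"hand": 0},
    {"delta_pos": [0,0,0],"delta_rot": [0,0,0],"hand": 0},
    {"delta_pos": [0,0,0],"delta_rot": [0,0,0],"hand": 0},
    {"delta_pos": [0,0,0],"delta_rot": [0,0,0],"hand": 0},
    {"delta_pos": [0,0,0],"delta_rot": [0,0,0],"hand": 0},
    {"delta_pos": [0,0,0],"delta_rot": [0,0,0],"hand": 0}
  ]
}}

```text
clock: 25.45
tool_pos: [0.5259, -0.2354, 0.1377]
eef_rot: [-180.0, -21.4, 4.6]
wrist_force: [-1.7, -0.7, 3.5]
grip_width: 0.0079
```

{"op": "step_arm", "data": {
  "increments": [
    {"delta_pos": [-0.0002,0,0.0005],"delta_rot": [0,0,0],"hand": 0},
    {"delta_pos": [0,0,0],"delta_rot": [0,0,0],"hand": 0},
    {"delta_pos": [-0.0002,0,0.0005],"delta_rot": [0,0,0],"hand": 0},
    {"delta_pos": [0,0,0],"delta_rot": [0,0,0],"hand": 0},
    {"delta_pos": [0,0,0],"delta_rot": [0,0,0],"hand": 0},
    {"delta_pos": [0,0,0],"delta_rot": [0,0,0],"hand": 0},
    {"delta_pos": [0,0,0],"delta_rot": [0,0,0],"hand": 0},
    {"delta_pos": [0,0,0],"delta_rot": [0,0,0],"hand": 0}
  ]
}}

```text
clock: 26.45
tool_pos: [0.5257, -0.2355, 0.1373]
eef_rot: [-180.0, -21.5, 4.6]
wrist_force: [-5.5, 0.2, 8.2]
grip_width: 0.0079
```

{"op": "step_arm", "data": {
  "increments": [
    {"delta_pos": [-0.0005,0,-0.0002],"delta_rot": [0,0,0],"hand": 0},
    {"delta_pos": [-0.0005,0,-0.0002],"delta_rot": [0,0,0],"hand": 0},
    {"delta_pos": [0,0,0],"delta_rot": [0,0,0],"hand": 0},
    {"delta_pos": [-0.0002,0,0.0005],"delta_rot": [0,0,0],"hand": 0},
    {"delta_pos": [0,0,0],"delta_rot": [0,0,0],"hand": 0},
    {"delta_pos": [0,0,0],"delta_rot": [0,0,0],"hand": 0},
    {"delta_pos": [0,0,0],"delta_rot": [0,0,0],"hand": 0},
    {"delta_pos": [0,0,0],"delta_rot": [0,0,0],"hand": 0}
  ]
}}

```text
clock: 27.45
tool_pos: [0.5252, -0.2357, 0.1369]
eef_rot: [180.0, -21.5, 4.6]
wrist_force: [-4.2, 0.0, 8.8]
grip_width: 0.0078
```

```bash
python3 look.py 16
```

```text
27.45 [ 24.9  30.    4.5 116.7 -43.5  20.2 -17.6] [ 0.5252 -0.2357  0.1369] [179.99 -21.51   4.57] [-4.2  0.   8.8] [0.252 0.134 0.135] 0.0078096251740418735
blade c [ 0.5677 -0.2322  0.0951] xb [ 0.     0.001 -1.   ] lat [0.997 0.08  0.   ]
```

View pics/wrist16c.png

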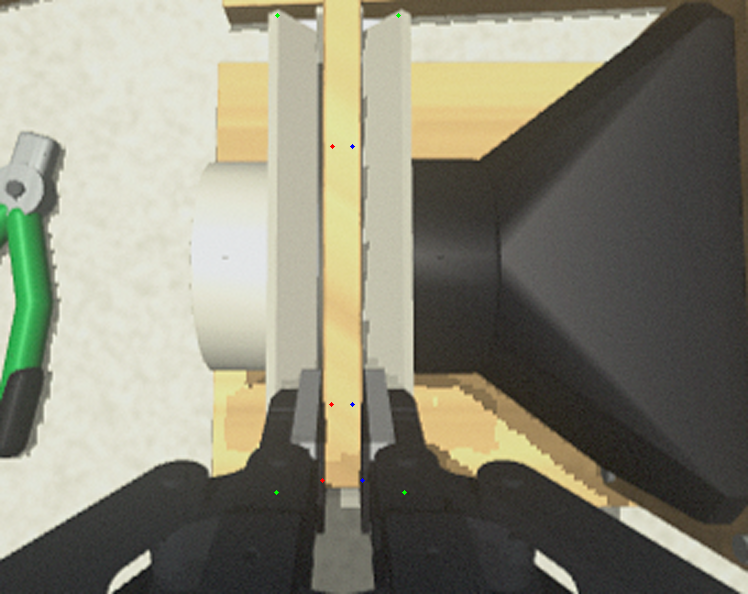

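View pics/side16c.png

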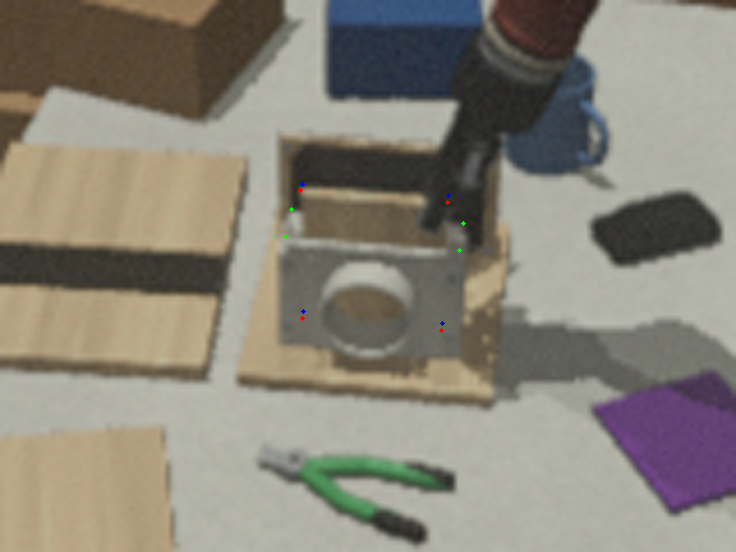

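{"op": "step_arm", "data": {
  "increments": [
    {"delta_pos": [0.0001,0,-0.0003],"delta_rot": [0,0,0],"hand": 0.15},
    {"delta_pos": [0,0,0],"delta_rot": [0,0,0],"hand": 0.3},
    {"delta_pos": [0,0,0],"delta_rot": [0,0,0],"hand": 0.4},
    {"delta_pos": [0,0,0],"delta_rot": [0,0,0],"hand": 0.4},
    {"delta_pos": [0,0,0],"delta_rot": [0,0,0],"hand": 0.4},
    {"delta_pos": [0,0,0],"delta_rot": [0,0,0],"hand": 0.4},
    {"delta_pos": [0,0,0],"delta_rot": [0,0,0],"hand": 0.4},
    {"delta_pos": [0,0,0],"delta_rot": [0,0,0],"hand": 0.4}
  ]
}}

```text
clock: 28.6
tool_pos: [0.5248, -0.2353, 0.1363]
eef_rot: [-180.0, -21.4, 4.6]
wrist_force: [-0.4, 0.1, 0.0]
grip_width: 0.0342
```

```bash
python3 look.py 17
```

```text
28.6 [ 24.8  30.1   4.6 116.7 -43.4  20.3 -17.6] [ 0.5248 -0.2353  0.1363] [-179.97  -21.42    4.57] [-0.4  0.1  0. ] [ 0.016  0.416 -0.008] 0.03415167198903632
blade c [ 0.5672 -0.2319  0.0944] xb [-0.002  0.001 -1.   ] lat [ 0.997  0.08  -0.001]
```

View pics/wrist17c.png

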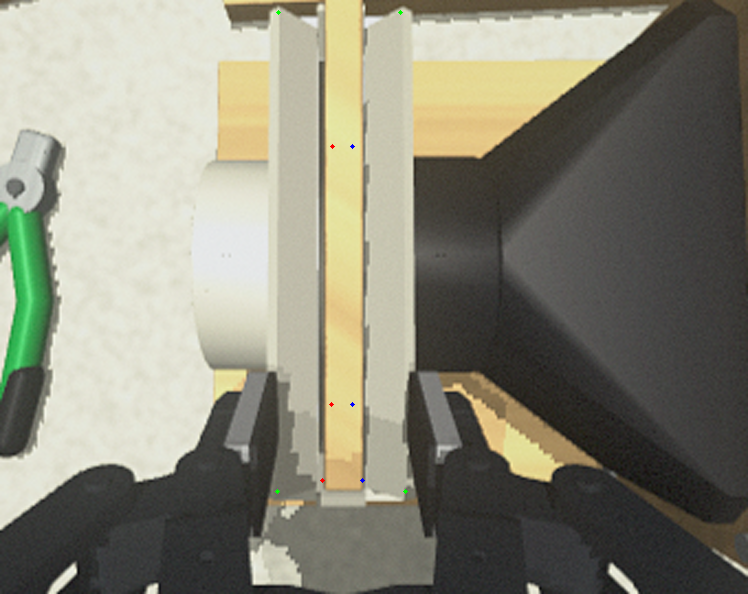

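{"op": "step_arm", "data": {
  "increments": [
    {"delta_pos": [0,0,-0.006],"delta_rot": [0,0,0],"hand": 0.4},
    {"delta_pos": [0,0,-0.01],"delta_rot": [0,0,0],"hand": 0.4},
    {"delta_pos": [0,0,-0.015],"delta_rot": [0,0,0],"hand": 0.4},
    {"delta_pos": [0,0,-0.02],"delta_rot": [0,0,0],"hand": 0.4},
    {"delta_pos": [0,0,-0.025],"delta_rot": [0,0,0],"hand": 0.4},
    {"delta_pos": [0,0,-0.025],"delta_rot": [0,0,0],"hand": 0.4},
    {"delta_pos": [0,0,-0.02],"delta_rot": [0,0,0],"hand": 0.4},
    {"delta_pos": [0,0,0],"delta_rot": [0,0,0],"hand": 0.4}
  ]
}}

```text
clock: 29.75
tool_pos: [0.4809, -0.2397, 0.2513]
eef_rot: [179.9, -21.6, 4.6]
wrist_force: [0.2, 0.3, -0.4]
grip_width: 0.0339
```

```bash
cat > fin.py <<'E'
from h import *
from plan3 import goal,G,yg
o=observe(); print(o['clock'],o['tool_pos'].round(4),o['wrist_force'].round(1))
ug=np.array([np.cos(np.radians(yg)),np.sin(np.radians(yg)),0]);vg=np.array([-ug[1],ug[0],0])
for cam in('scene','side','wrist'):
    c=eyes.calibration(cam); im=eyes.grab_frame(cam)[:,:,::-1].copy(); cv2.imwrite(f'pics/{cam}20.png',im)
    P=np.array([np.r_[G,.160]+a*.058*ug+b*.0045*vg for a in(1,-1) for b in(1,-1)]); px=proj(c,P); ctr=px.mean(0)
    x=int(np.clip(ctr[0]-50,0,412));y=int(np.clip(ctr[1]-40,0,304)); s=5
    cr=cv2.resize(im[y:y+80,x:x+100],None,fx=s,fy=s,interpolation=cv2.INTER_CUBIC)
    if cam=='wrist': cr=im
    else:
        for m in px: cv2.circle(cr,tuple(int(v) for v in (m-[x,y]+.5)*s),2,(0,0,255),-1)
    cv2.imwrite(f'pics/{cam}20c.png',cr)
E
python3 fin.py
```

```text
29.75 [ 0.4809 -0.2397  0.2513] [ 0.2  0.3 -0.4]
```

View pics/scene20.png

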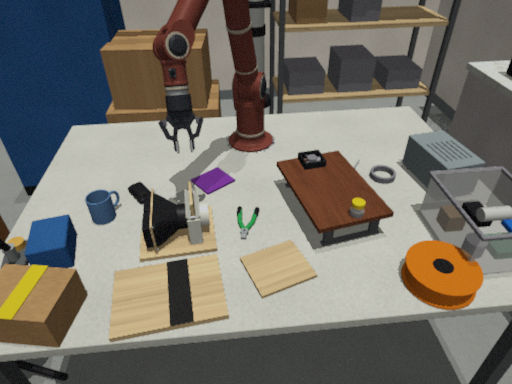

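View pics/scene20c.png

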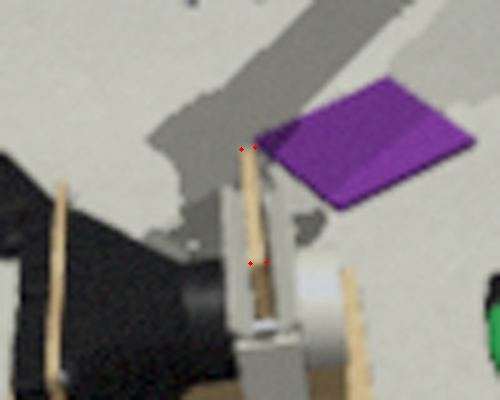

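View pics/side20c.png

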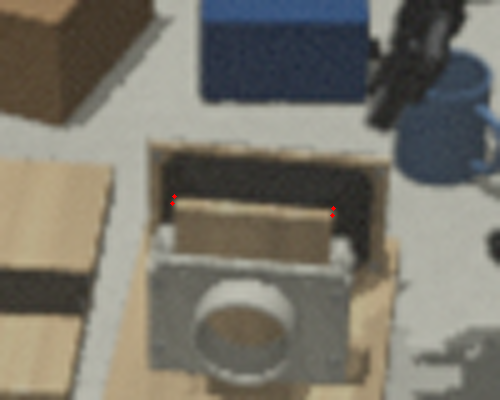

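View pics/wrist20c.png

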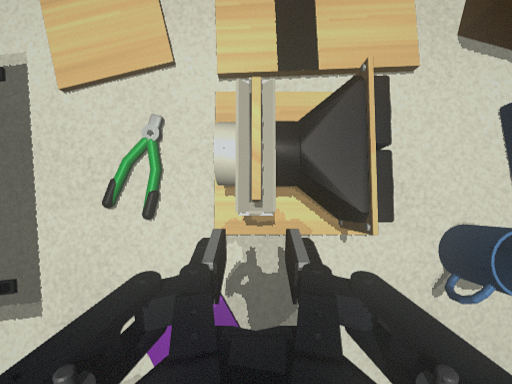

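```bash
python3 -c "
from workcell import workorder; print(workorder.sign_off())"
```

```text
the job is handed in; nothing more can be done
None
```

The blade is fully home in the gate slot, standing free with the gripper clear, and I handed the job in at about 30 s of the 69 s.

- **What I did:** I slid the blade about 48 mm out over the riser's gate-side edge with shut fingers, then pinched the overhang with the tool held level. I lifted it off, turned it upright and lowered it until it touched the slot floor at about 9 N. I then let go and backed out along the tool axis.
- **Seating check:** in the scene and side pictures the blade's top edge lies on the predicted 160 mm line within a pixel or two. The model put the blade's middle at 95.1 mm (home is 95 mm) just before I let go. In the last wrist picture it stands centred in the slot.
- **Other checks:** the fan, jar, cutters, mug, mouse and look-alike plates show no movement. The tape shows none either. The screwdriver is hidden behind the riser in the last full picture, so I did not check it at the end. The largest wrist force I read was about 10 N.
- **What disagreed:**
  - Two-camera heights first came out 2–8 mm low at the riser and blade; a wrist view of the blade's edge then gave 100–110 mm, as the text says.
  - The gate's near end differed by about 3 pixels between the scene and wrist views. I went by the wrist view.
  - At the floor there was also a sideways push of about 5 N, so I shifted the blade back 1 mm. About 4 N remained until I let go, when it went to zero.

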